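# Load the soak-test tray and fit its keeper

## Robot

A 6-joint arm with a two-finger parallel gripper is mounted at the origin on a cart in front of the work surface, level with it; the furniture and walls round the work are solid. World frame = base frame: x ahead of the robot, y to its left, z up, the work surface at z = 0. Lengths are in m, angles in rad, forces in N, time in s.
With the tool pointing down it reaches from about 0.425 to 1.125 m from the base axis. Payload 14.9 kg.
Tool frame: the origin (TCP) lies midway between the tips of the shut fingers; the grasp point (between the pads) lies 19 mm behind it; z points along the fingers, y is the line along which they close (so a half turn about z gives the same grasp; the last joint's range is limited). The gripper opens to 91 mm and grips with 3 to 60 N. Pads are 32 mm wide; open, the fingers measure 118 mm over their backs; the gripper's body (76 mm by 178 mm) begins 60 mm behind the grasp point.
Start: joints at [-1.288, 0.379, 1.734, -0, 1.028, -0.033], TCP at [0.217, -0.665, 0.214] pointing down, gripper open.
Joint ranges: [-2.77, 2.77], [-0.74, 2.19], [0, 2.66], [-1.06, 4.2], [0.31, 2.87], [-3.08, 3.08]. Speed limits (rad/s): [1.89, 1.89, 2.39, 3.14, 3.14, 3.14].

## Interface

Orientations are given as a unit quaternion [x, y, z, w].
In Python, from plant import robot gives the robot as it stands. The module is installed in compiled form; this text tells all that it offers.
- The arm moves only by the tool apply_moves, never from a script. Its argument "series" is a list of rows, each a list of 7 numbers: the shift along the tool's x, y, z in mm, then the turn, a rotation vector about the tool's x, y, z in degrees, then the finger opening in mm, from 0 to 91.2. In form: [[dx, dy, dz, wx, wy, wz, gripper], ...]. A call has 1 to 8 rows; each row is the pose to reach, as a shift and turn from the pose commanded when the call began, along the tool's axes at that moment; what a row does not reach only later rows make up. A row lasts 1/10 s, in which the tool goes at most 50 mm and 8.59 degrees, less where a joint would pass 70% of its speed; a pose out of reach is approached as far as the arm can. A call with a gripper value outside its range is refused whole. The fingers move at their own pace and stop on an object; "force" is the grip in N (left out, the last holds). Time passes only in rows, so rows that repeat a pose let the fingers close. It gives the time, the measured TCP pose, the force, the opening and the grip force at its end, in the units of the state.
- robot.read_state(): the state, without advancing time (a new reading comes with each control period).
- robot.camera(name): name is "scene" or "side" or "wrist"; returns the picture (480x640x3 uint8, blue, green, red); there is no depth.
- robot.camera_info(name): a dict with "camera_matrix" (3x3 intrinsics, pixels), "k1" (the pictures are not rectified: a ray, as slopes to the right and down, at radius r is drawn at 1 + k1 r^2 times it, then the intrinsics apply), "rvec" (rotation vector, rad) and "tvec" (3), from world to camera coordinates, as OpenCV has them; the wrist camera has in their place "tool_from_camera" (4x4, takes a point from camera to tool coordinates, whose origin is the TCP and whose axes are the flange's). Camera axes: x right, y down, z forward; pixel columns grow to the right and rows downward; lengths in m; the calibration is good to about 2 mm. A picture is of the moment at which its call begins: read the wrist's pose just before it. camera_info takes no time and is no camera call.
- robot.sign_off(): hands the job in; it is judged then, once.
The state is a dict: "time": time; "qpos": joint angles; "joint_vel": joint speeds; "joint_torque": joint torques, N m; "position": TCP position; "tcp_rot": TCP orientation; "force": force on the tool from outside, world axes, zero at the start; "wrist_torque": the same for the moment, N m; "width": finger opening in m; "grip_force": force on a finger pad.
Only numpy, scipy, OpenCV 4.12 (cv2) and the standard library are available. Lean on these libraries where they do the work, as an engineer would, in place of code of your own. Each camera call takes 0.05 s, during which the arm holds its last target. There are 200 camera calls.

## Task

Load every amplifier module lying on the bench into the soak-test tray, one to a lane (any lane), contact edge first: slide it along its guides under the tie bar until it is fully home in the connector. Then lift the keeper off its hook on the back panel and stand it in the cross slot of the tray, right down on the floor between the modules and the mouth, so that they cannot back out. Keep the modules right side up and leave the pliers, the brush and the tin where they lie.

Things in the scene. Friction and masses are not known exactly. Their poses are not given: they have to be found in the camera images.
- tray: Soak-test tray, fixed on the bench: grey base 206 x 260 x 6 mm with black card guides. Origin on the underside; x runs along the lanes from the open mouth (x -0.095) to the back panel (x 0.105 to 0.111, top z 0.066), y left, z up. Modules slide on its floor, z 0.006, in four equal lanes at y +0.09, +0.03, -0.03, -0.09.
- bay (a point): Middle of the loading bay on the tray floor (tray x -0.052, y 0, z 0.006). From the mouth (x -0.095) to x -0.0075 the lanes are open at the top: 57 mm between low walls (3 mm thick, top z 0.014). Then come the cross slot (x -0.0065 to 0.0055) and, from x 0.006 on, the guides: lane 55 mm wide between walls with rounded noses.
- lips (a point): Middle of the front of the guide lips at lip-top height (tray x 0.012, y 0, z 0.017). From x 0.012 to 0.078 lips on both walls of each lane overhang the module's edges: underside z 0.013, top z 0.017, open gap between them 41 mm.
- tie_bar (a point): Middle of the aluminium tie bar, on its top (tray x 0.036, y 0, z 0.052). It crosses all lanes at x 0.028 to 0.044, underside z 0.042, on a pillar outside each outer lane. A module with its heat sink passes beneath it, a gripper does not: the last stretch is pushed from behind.
- connector (a point): Lower front edge of lane 2's connector (tray x 0.079, y 0.030, z 0.0135); each lane has one, black, x 0.079 to 0.105, top z 0.0265. It overhangs the module's tongue. The contact edge meets a stop at tray x 0.090: fully home. There is no spring or snap, only sliding friction.
- hook (a point): Tip of the keeper's hook (tray x 0.062, y 0, top z 0.121). The hook is an 8 mm steel rod from the middle of the back panel: level at z 0.108 (centre line) from x 0.108 forward to x 0.064, then turned up at the tip.
- slot (a point): Middle of the floor of the cross slot (tray x -0.0005, y 0, z 0.006), where the keeper's origin lies when it is fitted. The slot is 12 mm wide (x -0.0065 to 0.0055) and crosses all lanes; at its ends are low steel jaws (top z 0.018, a little flared) and cheeks 251 mm apart.
- keeper: Keeper: aluminium bar 242 (y) x 8 (x) x 22 (z) mm with a tab in the middle 50 mm wide, 8 mm thick, up to z 0.092; window in the tab 24 mm wide, z 0.026 to 0.056, solid grip above it. Origin: middle of the underside, z up. 0.17 kg. It starts hanging upright by the window on the tray's hook, at about tray x 0.083, across the tray; it may slide and swing a little. Either side may face the mouth.
- keeper_grip (a point): Middle of the keeper's grip above the window (keeper z 0.074). To come off the hook the keeper is raised 12 to 22 mm, then drawn at that height towards the mouth by 35 mm or more. Fitted, it stands upright on the tray floor in the cross slot, just outside the -x ends of modules that are home, and stops them from backing out.
- lane_1 (a point): Point on the floor of the leftmost lane (tray x 0.048, y +0.09, z 0.006): where the origin of a module lies when it is fully home there. The other two lanes lie between, at y +0.03 and -0.03, home at the same x.
- lane_4 (a point): Point on the floor of the rightmost lane (tray x 0.048, y -0.09, z 0.006): where the origin of a module lies when it is fully home there. The other two lanes lie between, at y +0.03 and -0.03, home at the same x.
- module_1: Amplifier module (three or four alike; None if absent): aluminium plate 84 (x) x 50 (y) x 4 mm, on it a green board 34 mm wide (to z 0.006) and a finned heat sink 50 (x) x 36 (y) mm in the middle, grasp between z 0.012 and 0.030 (its top). Origin: middle of the underside. +x end: bare tongue with brass contacts; -x end: white plug, two capacitors. 0.17 kg.
- module_1_edge (a point): Middle of the contact edge of that module (its x = 0.042, z = 0.002).
- module_2: Amplifier module (three or four alike; None if absent): aluminium plate 84 (x) x 50 (y) x 4 mm, on it a green board 34 mm wide (to z 0.006) and a finned heat sink 50 (x) x 36 (y) mm in the middle, grasp between z 0.012 and 0.030 (its top). Origin: middle of the underside. +x end: bare tongue with brass contacts; -x end: white plug, two capacitors. 0.17 kg.
- module_2_edge (a point): Middle of the contact edge of that module (its x = 0.042, z = 0.002).
- module_3: Amplifier module (three or four alike; None if absent): aluminium plate 84 (x) x 50 (y) x 4 mm, on it a green board 34 mm wide (to z 0.006) and a finned heat sink 50 (x) x 36 (y) mm in the middle, grasp between z 0.012 and 0.030 (its top). Origin: middle of the underside. +x end: bare tongue with brass contacts; -x end: white plug, two capacitors. 0.17 kg.
- module_3_edge (a point): Middle of the contact edge of that module (its x = 0.042, z = 0.002).
- module_4: Amplifier module (three or four alike; None if absent): aluminium plate 84 (x) x 50 (y) x 4 mm, on it a green board 34 mm wide (to z 0.006) and a finned heat sink 50 (x) x 36 (y) mm in the middle, grasp between z 0.012 and 0.030 (its top). Origin: middle of the underside. +x end: bare tongue with brass contacts; -x end: white plug, two capacitors. 0.17 kg.
- module_4_edge (a point): Middle of the contact edge of that module (its x = 0.042, z = 0.002).
- speaker_corner (a point): Top corner, nearest the robot and the tray, of the tall black loudspeaker, a fixed obstacle beside the modules: world x 0.508 to 0.694, y 0.270 to 0.460, top z 0.232. Reach the modules in front of it along the front of the bench (x about 0.41).
- shelf_edge (a point): A point on the lower front edge of the long shelf over the back of the bench, a fixed obstacle: nothing tall fits beyond world x 0.70 above z 0.26.
- pliers: Long-nose pliers, 42x164x10 mm, origin under the middle: a bystander.
- brush: Flat dust brush, 31x174x10 mm, origin under the middle: a bystander.
- tin: Flux tin, 50 mm across, 20 mm high, origin under the middle: a bystander.

How it is judged:
On the way, in this order (a step that is already met when the one before it is completed fails the run):
1. every module is fully home in a lane of the tray (x of each of module_1_edge, module_2_edge, module_3_edge, module_4_edge in the frame of tray above 0.084 m and z of module_1 in the frame of tray between 0.003 and 0.0095 m and z of module_2 in the frame of tray between 0.003 and 0.0095 m and z of module_3 in the frame of tray between 0.003 and 0.0095 m and z of module_4 in the frame of tray between 0.003 and 0.0095 m), for 0.2 s.
2. the keeper stands in the cross slot, down on the floor (z of keeper in the frame of tray below 0.01 m and distance between keeper and slot below 0.011 m and angle between keeper's own z axis and vertical below 0.12 rad and angle between the y axis of keeper and the y axis of tray, either way round below 0.1 rad), for 0.2 s.
At the end, for the whole second after the job is handed in: Every module present lies on the floor of a lane with its contact edge within 6 mm of the stop in the connector; the keeper stands upright in the cross slot, its underside within 4 mm of the tray floor and within about 10 mm of the middle of the slot; all are at rest (all of step 1 and all of step 2 and linear speed of each of module_1, module_2, module_3, module_4, keeper below 0.02 m/s); the robot touches nothing.
It fails at once if a module is tipped up on its edge or turned over (angle between any of module_1, module_2, module_3, module_4's own z axis and vertical above 1 rad).
It fails at once if the pliers, the brush or the tin are pushed away more than 30 mm (distance of any of pliers, brush, tin from where it was at the start of the episode above 0.03 m).
Of module_1, module_2, module_3, module_4 only 3 to 4 are there at a start; the rules pass over those that are not, and their reading is None.
At some moment in a run one of module_1, module_2, module_3, module_4 may be knocked a few centimetres aside while the robot is not near it.
It also fails if it takes over 210 s, if anything falls off the work surface, if the arm or the gripper's body presses on something with over 40 N, if the wrist force passes 120 N, or if a joint passes its speed limit or range.

## Working session

There is one attempt and no reset: what is moved stays moved. The work goes in short steps, Python scripts to look and compute and a tool call to move; the robot and the scene stay as the last step left them, time stands still between calls to the robot, and variables do not carry over. Pictures are saved under pics/ and viewed, at most 16 in all, crops included, and the job is handed in when it is done.

Besides the shell and the picture viewer there is one more tool, called after ">>>" in YAML: its name, and indented under it one key for each argument. apply_moves: Moves the arm, as the interface text tells. Its arguments: {"type":"object","properties":{"series":{"type":"array"},"force":{"type":"number"}},"required":["series"]}

```bash
mkdir -p pics; cat > h.py <<'E'
import numpy as np, cv2
from scipy.spatial.transform import Rotation as R
from plant import robot
def cam(name):
    """-> K,k1,Rwc(world from cam),origin"""
    i=robot.camera_info(name); K=np.array(i["camera_matrix"],float); k1=float(i["k1"])
    if "rvec" in i:
        Rc=R.from_rotvec(np.ravel(i["rvec"])).as_matrix(); t=np.ravel(i["tvec"])
        return K,k1,Rc.T,-Rc.T@t
    s=robot.read_state(); T=np.array(i["tool_from_camera"]); Rt=R.from_quat(s["tcp_rot"]).as_matrix()
    return K,k1,Rt@T[:3,:3],Rt@T[:3,3]+np.array(s["position"])
def ray(c,px):
    K,k1,Rw,o=c; d=np.linalg.solve(K,np.array([px[0],px[1],1.]))[:2]; u=d.copy()
    for _ in range(20): u=d/(1+k1*(u@u))
    return o,Rw@np.array([u[0],u[1],1])
def onz(c,px,z):
    o,d=ray(c,px); return o+d*(z-o[2])/d[2]
def proj(c,P):
    K,k1,Rw,o=c; p=Rw.T@(np.array(P)-o); u=p[:2]/p[2]; u=u*(1+k1*(u@u)); return (K@np.array([u[0],u[1],1]))[:2]
def snap(name,f=None):
    c=cam(name); im=robot.camera(name)
    if f: cv2.imwrite(f"pics/{f}.png",im)
    return c,im
def toolshift(dw):
    s=robot.read_state(); return R.from_quat(s["tcp_rot"]).as_matrix().T@np.array(dw)*1000
E
python3 - <<'E'
from h import *
s=robot.read_state(); print({k:np.round(v,3).tolist() for k,v in s.items()})
print(R.from_quat(s["tcp_rot"]).as_matrix().round(3))
for n in("scene","side","wrist"):
    c,im=snap(n,n+"0"); print(n,c[3].round(3),c[2].round(2).tolist(),c[0][0,0])
E
```

```text
{'time': 0.0, 'qpos': [-1.288, 0.379, 1.735, -0.0, 1.028, -0.033], 'joint_vel': [0.0, 0.001, -0.0, 0.001, -0.001, 0.0], 'joint_torque': [0.002, -76.372, -43.437, 0.065, 0.042, -0.0], 'position': [0.217, -0.665, 0.213], 'tcp_rot': [0.988, 0.157, -0.0, -0.001], 'force': [0.35, -0.368, -0.349], 'wrist_torque': [-0.008, 0.024, -0.01], 'grip_force': 0.0, 'width': 0.091}
[[ 0.951  0.311 -0.   ]
 [ 0.311 -0.951  0.001]
 [ 0.    -0.001 -1.   ]]
scene [0.144 0.82  1.115] [[-0.91, -0.29, 0.3], [-0.42, 0.64, -0.64], [-0.01, -0.71, -0.7]] 515.6052895358423
side [ 0.302 -1.056  1.013] [[0.97, -0.15, 0.18], [-0.24, -0.6, 0.76], [-0.01, -0.79, -0.62]] 449.79531621198385
wrist [ 0.296 -0.639  0.384] [[0.31, -0.91, -0.28], [-0.95, -0.3, -0.09], [-0.0, 0.29, -0.96]] 349.8028814348271
```

View pics/scene0.png

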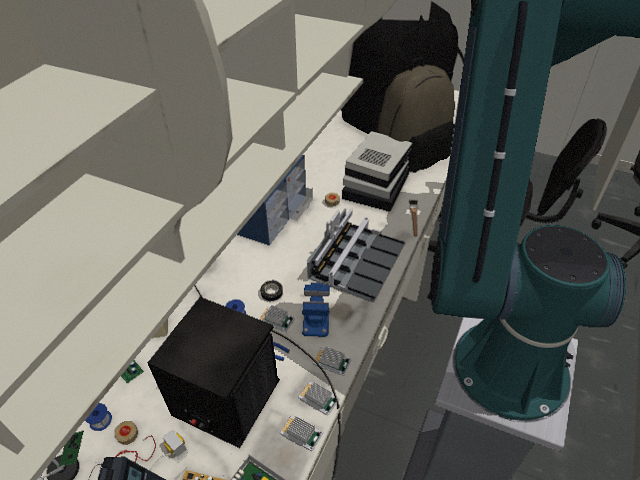

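View pics/side0.png

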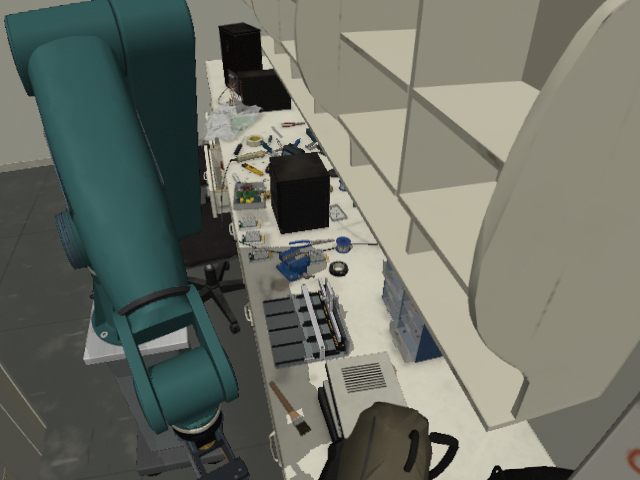

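The scene view shows four modules, near pixels (277,318), (333,360), (317,397) and (301,432). The tray is near (355,260), the brush at (413,215), and a blue vise at (315,310).

```bash
python3 - <<'E'
from h import *
im=cv2.imread("pics/scene0.png"); 
a=cv2.resize(im[195:315,265:425],(800,600),interpolation=cv2.INTER_CUBIC); cv2.imwrite("pics/tray_crop.png",a)
a=cv2.resize(im[290:470,240:400],(640,720),interpolation=cv2.INTER_CUBIC)[:600]; cv2.imwrite("pics/mod_crop.png",a)
c=cam("scene")
for p in[(277,318),(333,360),(317,397),(301,432)]: print(p,onz(c,p,.02).round(3))
for p in[(315,318),(283,352),(413,215)]: print(p,onz(c,p,.01).round(3))
E
```

```text
(277, 318) [0.595 0.118 0.02 ]
(333, 360) [0.409 0.174 0.02 ]
(317, 397) [0.402 0.282 0.02 ]
(301, 432) [0.398 0.375 0.02 ]
(315, 318) [0.507 0.069 0.01 ]
(283, 352) [0.535 0.199 0.01 ]
(413, 215) [ 0.393 -0.435  0.01 ]
```

View pics/tray_crop.png

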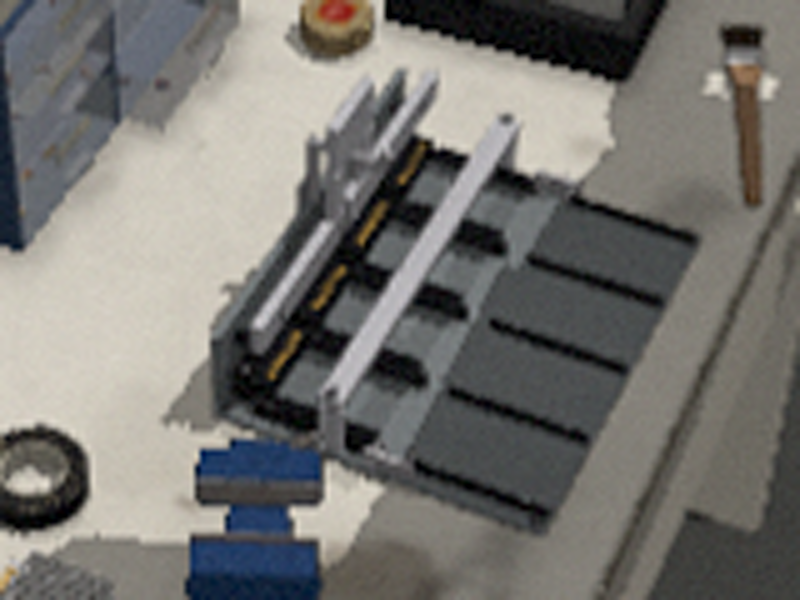

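View pics/mod_crop.png

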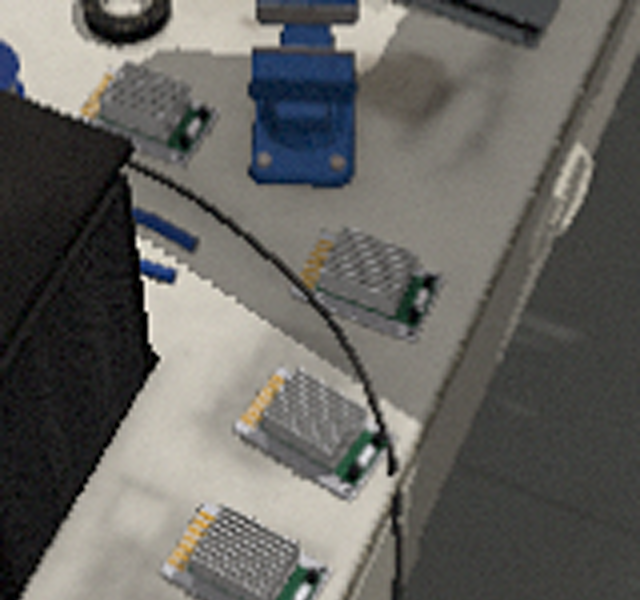

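Tray crop: the mouth corners are at about scene px (374,301) left and (404.5,243) right, and the panel's back-left foot is at about (308,278). The keeper hangs on its hook. Module crop: all four modules have their brass edge facing away from the robot, and a cable runs past them.

```bash
python3 - <<'E'
from h import *
c=cam("scene")
L,Rr,B=[onz(c,p,z) for p,z in[((374,300.5),.0),((404.6,243),.006),((308,278),.0)]]
print(L,Rr,B,np.linalg.norm(L-Rr),np.linalg.norm(L-B))
for p in[(272,330),(300,350),(320,372),(330,395),(337,410)]: print(onz(c,p,0).round(3),onz(c,p,.1).round(3))
T=np.array(robot.camera_info("wrist")["tool_from_camera"]);print(T.round(3))
print(toolshift(np.array([.47,-.08,.25])-robot.read_state()["position"]))
E
```

```text
[ 0.38674567 -0.05963303  0.        ] [ 0.37856136 -0.30503965  0.006     ] [ 0.58875096 -0.059077    0.        ] 0.24561634289034756 0.2020060566616466
[0.596 0.145 0.   ] [0.556 0.206 0.1  ]
[0.502 0.17  0.   ] [0.47  0.229 0.1  ]
[0.429 0.207 0.   ] [0.403 0.262 0.1  ]
[0.381 0.255 0.   ] [0.36  0.305 0.1  ]
[0.35  0.283 0.   ] [0.332 0.332 0.1  ]
[[-0.001 -0.957 -0.29   0.083]
 [ 1.    -0.001  0.    -0.001]
 [-0.001 -0.29   0.957 -0.171]
 [ 0.     0.     0.     1.   ]]
[ 421.92377461 -477.72778228  -36.16379637]
```

>>> apply_moves:
  series:
    - [253, -287, -22, 0, 0, -60, 91]
    - [253, -287, -22, 0, 0, -60, 91]
    - [253, -287, -22, 0, 0, -60, 91]
    - [253, -287, -22, 0, 0, -60, 91]
    - [253, -287, -22, 0, 0, -60, 91]
    - [253, -287, -22, 0, 0, -60, 91]
    - [253, -287, -22, 0, 0, -60, 91]
    - [253, -287, -22, 0, 0, -60, 91]

```text
time: 0.95
position: [0.3692, -0.3114, 0.236]
tcp_rot: [0.775, 0.632, 0.0, -0.0]
force: [1.0, -0.8, 0.5]
width: 0.0915
grip_force: 0.0
```

```bash
cat >> h.py <<'E'
def go(p,yaw=None):
    """print tool-frame shift and wz to reach world p with tool-x yaw (deg)"""
    s=robot.read_state(); M=R.from_quat(s["tcp_rot"]).as_matrix(); y=np.degrees(np.arctan2(M[1,0],M[0,0]))
    d=toolshift(np.array(p)-s["position"]); w=0 if yaw is None else -((yaw-y+180)%360-180)
    print("pos",np.round(s["position"],4),"yaw",round(y,2),"tilt",M[:2,2].round(4),"q6",round(s["qpos"][5],2),"t",round(s["time"],2),"F",np.round(s["force"],1),"w",round(s["width"],4),"-> shift",d.round(1),"wz",round(w,1))
E
python3 -c "
from h import *
go([.47,-.08,.25],179.9)"
```

```text
pos [ 0.3692 -0.3114  0.236 ] yaw 78.45 tilt [0.0001 0.0002] q6 -0.55 t 0.95 F [ 1.  -0.8  0.5] w 0.0915 -> shift [246.9  52.4 -13.9] wz -101.5
```

>>> apply_moves:
  series:
    - [247, 52, -14, 0, 0, -65, 91]
    - [247, 52, -14, 0, 0, -65, 91]
    - [247, 52, -14, 0, 0, -65, 91]
    - [247, 52, -14, 0, 0, -65, 91]
    - [247, 52, -14, 0, 0, -65, 91]
    - [247, 52, -14, 0, 0, -65, 91]
    - [247, 52, -14, 0, 0, -65, 91]
    - [247, 52, -14, 0, 0, -65, 91]

```text
time: 1.75
position: [0.4706, -0.0824, 0.2498]
tcp_rot: [0.313, 0.95, -0.0, -0.0]
force: [0.7, 0.4, -0.4]
width: 0.0909
grip_force: 0.0
```

>>> apply_moves:
  series:
    - [0, 0, 0, 0, 0, -36.5, 91]
    - [0, 0, 0, 0, 0, -36.5, 91]
    - [0, 0, 0, 0, 0, -36.5, 91]
    - [0, 0, 0, 0, 0, -36.5, 91]
    - [0, 0, 0, 0, 0, -36.5, 91]
    - [0, 0, 0, 0, 0, -36.5, 91]

```text
time: 2.35
position: [0.4705, -0.083, 0.2499]
tcp_rot: [0.003, 1.0, 0.0, -0.0]
force: [0.6, -0.0, 0.9]
width: 0.0909
grip_force: 0.0
```

```bash
python3 -c "
from h import *
snap('wrist','w1')
go([.45,.25,.25],180)"
```

```text
pos [ 0.4705 -0.083   0.2499] yaw 179.52 tilt [-0.0002  0.    ] q6 -1.79 t 2.4 F [-0.9  0.2 -0.6] w 0.0909 -> shift [ 2.330e+01  3.328e+02 -1.000e-01] wz -0.5
```

View pics/w1.png

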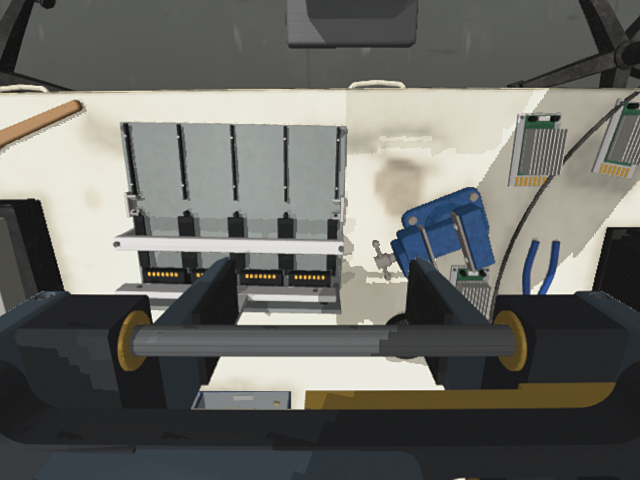

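The wrist view shows the tray mouth corners at px (121,123) and (347,127), with the lane walls at columns of about 181, 233 and 285. Modules are at (540,150), (618,140) and (470,285), and the last one is partly hidden beside the vise.

```bash
python3 - <<'E'
from h import *
im=cv2.imread("pics/w1.png"); c=cam("wrist"); g=cv2.cvtColor(im,cv2.COLOR_BGR2GRAY)
for u0 in(181,233,285):
    P=[]
    for v in range(135,192,3):
        w=(np.clip(110-g[v,u0-8:u0+9].astype(float),0,None)); 
        if w.sum()>60: P.append(onz(c,(np.arange(u0-8,u0+9)@w/w.sum(),v),.014)[:2])
    P=np.array(P); a=np.polyfit(P[:,0],P[:,1],1); print(u0,len(P),"slope",a[0].round(4),"y at .43",np.polyval(a,.43).round(4))
# mouth edge: column-wise strongest gradient rows 112..135
E=[]
for u in range(135,335,4):
    if min(abs(u-k) for k in(181,233,285))<6: continue
    d=np.abs(np.diff(cv2.GaussianBlur(g,(3,3),0)[112:135,u].astype(float))); v=112.5+d.argmax(); E.append(onz(c,(u,v),.006)[:2])
E=np.array(E);a=np.polyfit(E[:,1],E[:,0],1);r=np.polyval(a,E[:,1])-E[:,0];E=E[abs(r)<.003];a=np.polyfit(E[:,1],E[:,0],1);print("mouth dx/dy",a[0].round(4),"x at y=-.185",np.polyval(a,-.185).round(4),len(E))
print("bar front/back",[onz(c,p,.052).round(4) for p in((230,237),(230,250))], "jaw",[onz(c,p,.018).round(4) for p in((134,197),(134,213))])
for p in((540,150),(618,140),(470,290)): print(onz(c,p,.03).round(3))
E
```

```text
181 19 slope -0.0386 y at .43 -0.2431
233 19 slope -0.029 y at .43 -0.1834
285 19 slope -0.0319 y at .43 -0.1239
mouth dx/dy 0.0303 x at y=-.185 0.3834 44
bar front/back [array([ 0.5046, -0.1848,  0.052 ]), array([ 0.5199, -0.1861,  0.052 ])] jaw [array([ 0.465 , -0.3033,  0.018 ]), array([ 0.4843, -0.3064,  0.018 ])]
[0.415 0.158 0.03 ]
[0.404 0.243 0.03 ]
[0.583 0.099 0.03 ]
```

>>> apply_moves:
  series:
    - [0, 330, -20, 0, 0, 0, 91]
    - [0, 330, -20, 0, 0, 0, 91]
    - [0, 330, -20, 0, 0, 0, 91]
    - [0, 330, -20, 0, 0, 0, 91]
    - [0, 330, -20, 0, 0, 0, 91]
    - [0, 330, -20, 0, 0, 0, 91]
    - [0, 330, -20, 0, 0, 0, 91]
    - [0, 330, -20, 0, 0, 0, 91]

```text
time: 3.2
position: [0.4728, 0.2501, 0.2702]
tcp_rot: [0.003, 1.0, 0.0, 0.0]
force: [0.7, 0.1, -0.0]
width: 0.0911
grip_force: 0.0
```

```bash
cat >> h.py <<'E'
TO=np.array([.477,-.185]); TY=-.0315
def tray(x,y,z=0): # tray -> world
    c,s=np.cos(TY),np.sin(TY); return np.array([TO[0]+c*x-s*y,TO[1]+s*x+c*y,z])
def untray(p):
    c,s=np.cos(TY),np.sin(TY); d=np.array(p[:2])-TO; return np.array([c*d[0]+s*d[1],-s*d[0]+c*d[1]])
E
python3 -c "
from h import *
snap('wrist','w2')
go([.415,.158,.12],180)"
```

```text
pos [0.4727 0.2483 0.2698] yaw 179.67 tilt [-0.0002 -0.0001] q6 -1.12 t 3.25 F [-0.5  0.9 -0. ] w 0.0907 -> shift [ 57.1 -90.6 149.8] wz -0.3
```

View pics/w2.png

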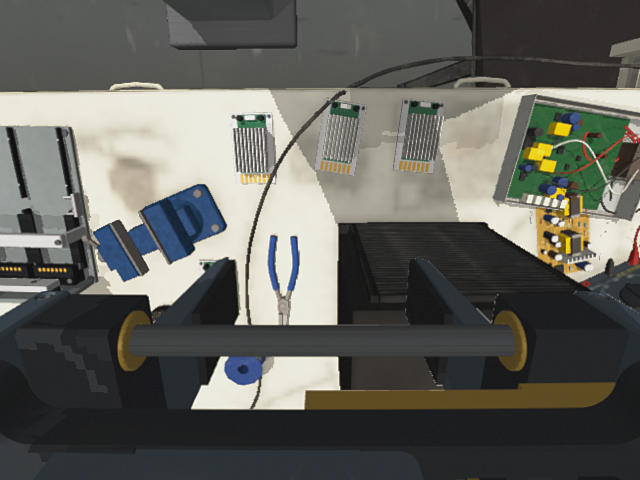

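The wrist view shows three modules, with heat sinks near (253,145), (340,135) and (418,135) and brass edges at (255,180), (335,168) and (415,166). The pliers are at (285,275).

```bash
cat >> h.py <<'E'
def modules(im,c,box=None,amin=25):
    """brass strip + green end -> list of (world centre xy, yaw of contact direction deg)"""
    hsv=cv2.cvtColor(im,cv2.COLOR_BGR2HSV)
    br=cv2.inRange(hsv,(12,110,110),(30,255,255)); gr=cv2.inRange(hsv,(45,80,25),(90,255,200))
    br=cv2.morphologyEx(br,cv2.MORPH_CLOSE,np.ones((5,7),np.uint8)); gr=cv2.morphologyEx(gr,cv2.MORPH_CLOSE,np.ones((5,9),np.uint8))
    def blobs(m):
        n,l,st,ce=cv2.connectedComponentsWithStats(m); return [(ce[i],st[i]) for i in range(1,n) if st[i][4]>amin]
    out=[]
    for b,sb in blobs(br):
        pb=onz(c,b,.005)
        for g,sg in blobs(gr):
            pg=onz(c,g,.006); d=pb-pg; L=np.hypot(*d[:2])
            if .055<L<.085:
                out.append((pb.round(4)[:2],pg.round(4)[:2],round(L,4),((pb+pg)/2).round(4)[:2],round(np.degrees(np.arctan2(d[1],d[0])),1),sb[4],sg[4]))
    return out
E
python3 - <<'E'
from h import *
im=cv2.imread("pics/w2.png"); c=cam("wrist")
for m in modules(im,c): print(*m)
cv2.imwrite("pics/c2.png",cv2.resize(im[80:200,220:460],(800,400),interpolation=cv2.INTER_CUBIC))
E
```

```text
[0.4387 0.2648] [0.3726 0.2749] 0.0669 [0.4057 0.2698] -8.6 242 249
[0.4381 0.3621] [0.3712 0.3661] 0.067 [0.4047 0.3641] -3.4 257 224
[0.4512 0.1648] [0.385  0.1666] 0.0663 [0.4181 0.1657] -1.5 247 262
```

View pics/c2.png

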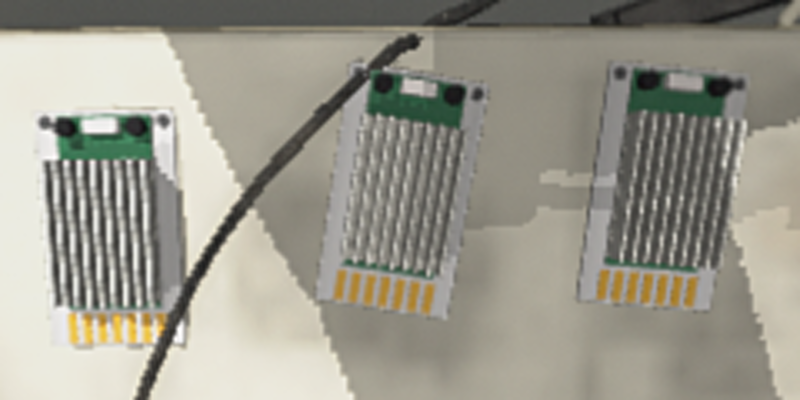

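>>> apply_moves:
  series:
    - [62, -83, 80, 0, 0, 1.2, 70]
    - [62, -83, 80, 0, 0, 1.2, 70]
    - [62, -83, 80, 0, 0, 1.2, 70]
    - [62, -83, 130, 0, 0, 1.2, 70]
    - [62, -83, 180, 0, 0, 1.2, 70]
    - [62, -83, 210, 0, 0, 1.2, 70]
    - [62, -83, 225, 0, 0, 1.2, 70]
    - [62, -83, 225, 0, 0, 1.2, 70]

```text
time: 4.05
position: [0.4088, 0.1629, 0.0432]
tcp_rot: [0.015, 1.0, -0.001, -0.002]
force: [0.5, 0.6, -0.1]
width: 0.0698
grip_force: 0.0
```

```bash
python3 -c "
from h import *
go([.41,.166,.0125],178.5)
c,im=snap('wrist','w3')
for m in modules(im,c,amin=60): print(*m)"
```

```text
pos [0.4088 0.1629 0.0432] yaw 178.28 tilt [-0.0038 -0.0014] q6 -1.21 t 4.05 F [ 0.5  0.6 -0.1] w 0.0698 -> shift [-1.2  3.2 30.7] wz -0.2
[0.4352 0.2522] [0.3737 0.2762] 0.066 [0.4044 0.2642] -21.4 112 866
[0.4505 0.1664] [0.3852 0.167 ] 0.0653 [0.4179 0.1667] -0.5 536 906
```

>>> apply_moves:
  series:
    - [-1, 3.5, 20, 0, 0, 0, 70]
    - [-1, 3.5, 31, 0, 0, 0, 70]
    - [-1, 3.5, 31, 0, 0, 0, 30]
    - [-1, 3.5, 31, 0, 0, 0, 30]
    - [-1, 3.5, 31, 0, 0, 0, 30]
    - [-1, 3.5, 31, 0, 0, 0, 30]
    - [-1, 3.5, 0, 0, 0, 0, 30]
    - [-1, 3.5, -50, 0, 0, 0, 30]
  force: 25

```text
time: 4.9
position: [0.4097, 0.1672, 0.0943]
tcp_rot: [0.014, 1.0, -0.001, -0.002]
force: [1.5, 0.7, 0.4]
width: 0.0299
grip_force: 0.0
```

```bash
python3 -c "
from h import *
print(np.degrees(TY))
for l in(.09,.03,-.03,-.09): print(l,tray(-.058,l,.1))
go(tray(-.058,.09,.09),178.2)
go(tray(-.058,.09,.0185),178.2)"
```

```text
-1.8048170546620932
0.09 [ 0.4218633  -0.09321795  0.1       ]
0.03 [ 0.41997362 -0.15318818  0.1       ]
-0.03 [ 0.41808393 -0.21315842  0.1       ]
-0.09 [ 0.41619424 -0.27312865  0.1       ]
pos [0.4097 0.1672 0.0943] yaw 178.39 tilt [-0.0046 -0.0016] q6 -1.21 t 4.9 F [1.5 0.7 0.4] w 0.0299 -> shift [ -19.5 -260.     4.7] wz 0.2
pos [0.4097 0.1672 0.0943] yaw 178.39 tilt [-0.0046 -0.0016] q6 -1.21 t 4.9 F [1.5 0.7 0.4] w 0.0299 -> shift [ -19.8 -259.9   76.2] wz 0.2
```

```bash
python3 -c "
from h import *
c,im=snap('wrist','w4')
for m in modules(im,c,amin=60): print(*m)"
```

```text
[0.4387 0.3624] [0.3776 0.3654] 0.0612 [0.4081 0.3639] -2.7 448 610
[0.4394 0.2652] [0.3739 0.2757] 0.0663 [0.4067 0.2705] -9.1 448 547
[0.4518 0.1649] [0.3848 0.1683] 0.0671 [0.4183 0.1666] -2.9 447 641
```

View pics/w4.png

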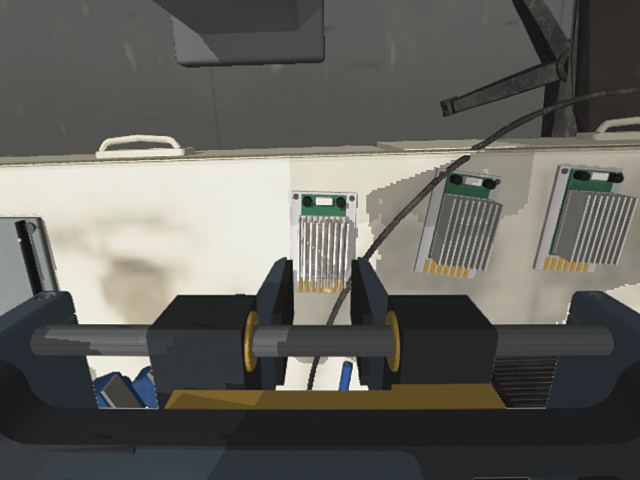

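>>> apply_moves:
  series:
    - [0, 0, 0, 0, 0, 0, 56]
    - [0, 0, 0, 0, 0, 0, 56]
    - [0, 0, 0, 0, 0, 0, 56]
    - [0, 0, 40, 0, 0, 0, 56]
    - [0, 0, 70, 0, 0, 0, 56]
    - [0, 0, 82, 0, 0, 0, 56]
    - [0, 0, 82, 0, 0, 0, 30]
    - [0, 0, 82, 0, 0, 0, 30]

```text
time: 5.75
position: [0.4114, 0.1678, 0.0131]
tcp_rot: [0.014, 1.0, -0.0, -0.0]
force: [0.4, 0.5, 0.8]
width: 0.0427
grip_force: 0.0
```

>>> apply_moves:
  series:
    - [0, 0, 0, 0, 0, 0, 30]
    - [0, 0, 0, 0, 0, 0, 30]
    - [0, 0, 0, 0, 0, 0, 30]
    - [0, 0, 0, 0, 0, 0, 30]
    - [0, 0, 0, 0, 0, 0, 30]

```text
time: 6.25
position: [0.412, 0.1681, 0.0138]
tcp_rot: [0.014, 1.0, 0.0, 0.001]
force: [-1.8, 0.4, 11.2]
width: 0.0357
grip_force: 24.9
```

>>> apply_moves:
  series:
    - [0, 0, -40, 0, 0, 0, 30]
    - [0, 0, -80, 0, 0, 0, 30]
    - [0, 0, -100, 0, 0, 0, 30]

```text
time: 6.55
position: [0.4124, 0.1682, 0.116]
tcp_rot: [0.014, 1.0, 0.001, 0.002]
force: [0.1, 0.8, -2.4]
width: 0.0359
grip_force: 24.9
```

```bash
python3 -c "
from h import *
go(tray(-.058,.09,.0185),178.2)"
```

```text
pos [0.4124 0.1682 0.116 ] yaw 178.4 tilt [0.0031 0.0011] q6 -1.21 t 6.55 F [ 0.1  0.8 -2.4] w 0.0359 -> shift [ -16.5 -261.2   97.2] wz 0.2
```

>>> apply_moves:
  series:
    - [-17, -261, 0, 0, 0, 0.2, 30]
    - [-17, -261, 0, 0, 0, 0.2, 30]
    - [-17, -261, 20, 0, 0, 0.2, 30]
    - [-17, -261, 40, 0, 0, 0.2, 30]
    - [-17, -261, 60, 0, 0, 0.2, 30]
    - [-17, -261, 60, 0, 0, 0.2, 30]
    - [-17, -261, 60, 0, 0, 0.2, 30]
    - [-17, -261, 60, 0, 0, 0.2, 30]

```text
time: 7.35
position: [0.4209, -0.0937, 0.0531]
tcp_rot: [0.016, 1.0, 0.0, -0.0]
force: [-0.2, 0.4, -1.8]
width: 0.0358
grip_force: 24.9
```

```bash
python3 - <<'E'
from h import *
go(tray(-.058,.09,.0185),178.2)
c,im=snap('wrist','w5')
E
```

```text
pos [ 0.4209 -0.0937  0.0531] yaw 178.12 tilt [-0.0004  0.0002] q6 -1.81 t 7.35 F [-0.2  0.4 -1.8] w 0.0358 -> shift [-0.9  0.5 34.6] wz -0.1
```

View pics/w5.png

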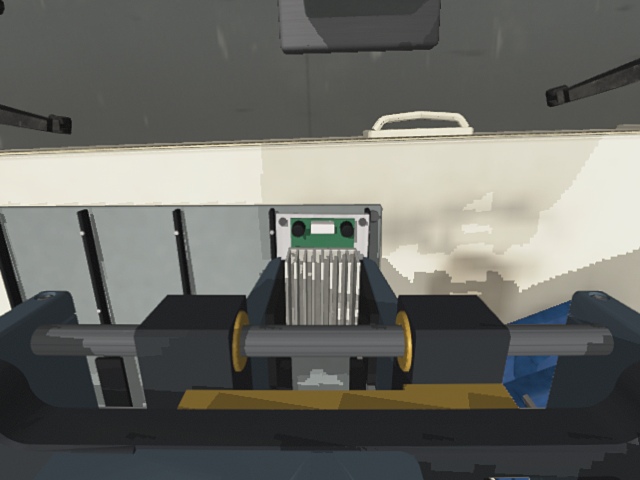

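The module is held centrally over lane 1. Lane walls are visible at columns of about 84, 179, 272 and 368 near the mouth (row 210).

```bash
python3 - <<'E'
from h import *
im=cv2.imread("pics/w5.png"); c=cam("wrist"); g=cv2.cvtColor(im,cv2.COLOR_BGR2GRAY)
for yl in(-.06,0,.06,.12):
    P=[]
    for x in np.arange(-.09,-.045,.004):
        u,v=proj(c,tray(x,yl,.014)); v=int(round(v)); u=int(round(u)); a=np.arange(u-11,u+12)
        if a[0]<0: continue
        w=(g[v,a]<55).astype(float)
        if w.sum()>2: P.append(untray(onz(c,(a@w/w.sum(),v),.014)))
    P=np.array(P); print(yl,len(P),P[:,1].round(4))
print([untray(onz(c,(u,v),.006)) for u,v in((130,206.5),(225,205.5))])
E
```

```text
-0.06 12 [-0.0589 -0.0587 -0.0586 -0.0578 -0.0586 -0.0588 -0.0588 -0.0586 -0.0588
 -0.0586 -0.0586 -0.0584]
0 12 [ 0.0003  0.0004  0.0003  0.0014 -0.      0.0001  0.0003  0.0004  0.0006
  0.0004  0.0003  0.0005]
0.06 11 [0.0593 0.0595 0.0593 0.0596 0.0594 0.0593 0.0594 0.0647 0.0636 0.0628
 0.0627]
0.12 4 [0.116  0.1171 0.1176 0.118 ]
[array([-0.0923613, -0.0327086]), array([-0.09286018,  0.02860452])]
```

>>> apply_moves:
  series:
    - [0, 0.5, 20, 0, 0, -0.1, 30]
    - [0, 0.5, 30, 0, 0, -0.1, 30]
    - [0, 0.5, 34, 0, 0, -0.1, 30]
    - [0, 0.5, 34, 0, 0, -0.1, 30]

```text
time: 7.8
position: [0.4213, -0.0924, 0.0191]
tcp_rot: [0.014, 1.0, 0.0, -0.0]
force: [-0.8, -0.3, -1.3]
width: 0.0363
grip_force: 25.0
```

>>> apply_moves:
  series:
    - [-8, 0, 0, 0, 0, 0, 30]
    - [-16, 0, 0, 0, 0, 0, 30]
    - [-24, 0, 0, 0, 0, 0, 30]
    - [-32, 0, 0, 0, 0, 0, 30]

```text
time: 8.2
position: [0.4479, -0.0929, 0.0181]
tcp_rot: [0.014, 1.0, 0.001, -0.006]
force: [-28.8, -7.7, 18.5]
width: 0.0356
grip_force: 24.9
```

```bash
sed -i 's/TO=np.array(\[.477/TO=np.array([.479/' h.py; python3 - <<'E'
from h import *
go(tray(.006,.09,.0192),178.2); print(robot.read_state()["wrist_torque"])
E
```

```text
pos [ 0.4479 -0.0929  0.0181] yaw 178.4 tilt [-0.0116  0.0018] q6 -1.8 t 8.2 F [-28.8  -7.7  18.5] w 0.0356 -> shift [-39.9  -1.2  -1.6] wz 0.2
[-1.29996471  5.05157506  0.23935834]
```

>>> apply_moves:
  series:
    - [10, 0, 0, 0, 0, 0, 30]
    - [10, -2.2, 0, 0, 0, 0, 30]
    - [10, -2.2, 0, 0, 0, 0, 30]
    - [3, -2.2, 0, 0, 0, 0, 30]
    - [-2, -2.2, 0, 0, 0, 0, 30]
    - [-6, -2.2, 0, 0, 0, 0, 30]

```text
time: 8.8
position: [0.4602, -0.0965, 0.0191]
tcp_rot: [0.015, 1.0, -0.0, 0.0]
force: [0.3, -0.8, -1.8]
width: 0.036
grip_force: 25.0
```

```bash
python3 - <<'E'
from h import *
go(tray(.006,.09,.0192),178.2); print(robot.read_state()["wrist_torque"],untray(robot.read_state()["position"]))
E
```

```text
pos [ 0.4602 -0.0965  0.0191] yaw 178.3 tilt [ 0.0008 -0.0002] q6 -1.8 t 8.8 F [ 0.3 -0.8 -1.8] w 0.036 -> shift [-27.6   2.   -0.1] wz 0.1
[ 0.12443026 -0.18554315 -0.03848769] [-0.02159603  0.08790761]
```

>>> apply_moves:
  series:
    - [-7, 0, 0, 0, 0, 0, 30]
    - [-14, 0, 0, 0, 0, 0, 30]
    - [-21, 0, 0, 0, 0, 0, 30]
    - [-27, 0, 0, 0, 0, 0, 30]
    - [-27, 0, 0, 0, 0, 0, 30]

```text
time: 9.3
position: [0.4868, -0.0972, 0.0188]
tcp_rot: [0.015, 1.0, -0.0, 0.0]
force: [0.9, 0.6, -4.4]
width: 0.0358
grip_force: 25.0
```

```bash
sed -i 's/TO=np.array(\[.479,-.185/TO=np.array([.479,-.187/' h.py; python3 - <<'E'
from h import *
go(tray(-.03,.09,.0192),178.2); print(untray(robot.read_state()["position"]))
E
```

```text
pos [ 0.4868 -0.0972  0.0188] yaw 178.3 tilt [ 0.0003 -0.0001] q6 -1.79 t 9.3 F [ 0.9  0.6 -4.4] w 0.0358 -> shift [34.9  0.1 -0.4] wz 0.1
[0.00493892 0.0900168 ]
```

>>> apply_moves:
  series:
    - [0, 0, 0, 0, 0, 0, 48]
    - [0, 0, 0, 0, 0, 0, 48]
    - [0, 0, 0, 0, 0, 0, 48]
    - [22, 0, -4, 0, 0, 0, 48]
    - [45, 0, -4, 0, 0, 0, 30]
    - [45, 0, -4, 0, 0, 0, 0]
    - [45, 0, -4, 0, 0, 0, 0]
    - [45, 0, -4, 0, 0, 0, 0]

```text
time: 10.1
position: [0.4419, -0.096, 0.0231]
tcp_rot: [0.015, 1.0, -0.0, 0.0]
force: [-0.5, -0.0, -1.6]
width: 0.0355
grip_force: 25.0
```

>>> apply_moves:
  series:
    - [0, 0, 0, 0, 0, 0, 0]
    - [0, 0, 0, 0, 0, 0, 0]
    - [0, 0, 0, 0, 0, 0, 0]
    - [0, 0, 0, 0, 0, 0, 0]
    - [-7, 0, 0, 0, 0, 0, 0]
    - [-14, 0, 0, 0, 0, 0, 0]
    - [-20, 0, 0, 0, 0, 0, 0]
    - [-26, 0, 0, 0, 0, 0, 0]

```text
time: 10.9
position: [0.4679, -0.0966, 0.023]
tcp_rot: [0.015, 1.0, -0.0, 0.0]
force: [-0.6, -0.7, -1.5]
width: 0.0355
grip_force: 25.0
```

>>> apply_moves:
  series:
    - [-5, 0, 0, 0, 0, 0, 0]
    - [-10, 0, 0, 0, 0, 0, 0]
    - [-14, 0, 0, 0, 0, 0, 0]

```text
time: 11.2
position: [0.4814, -0.097, 0.0229]
tcp_rot: [0.015, 1.0, 0.0, -0.0]
force: [-0.7, 0.5, -1.6]
width: 0.0355
grip_force: 25.0
```

```bash
python3 - <<'E'
from h import *
go(tray(.007,.09,.023),178.2); print(untray(robot.read_state()["position"]))
E
```

```text
pos [ 0.4814 -0.097   0.0229] yaw 178.3 tilt [-0.0001  0.    ] q6 -1.79 t 11.2 F [-0.7  0.5 -1.6] w 0.0355 -> shift [-7.4 -0.  -0.1] wz 0.1
[-0.00039048  0.09003021]
```

```bash
python3 -c "
from h import *
c,im=snap('wrist','w6')
cv2.imwrite('pics/w6c.png',cv2.resize(im[180:420,180:460],(700,600)))"
```

```text
(no output)
```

View pics/w6c.png

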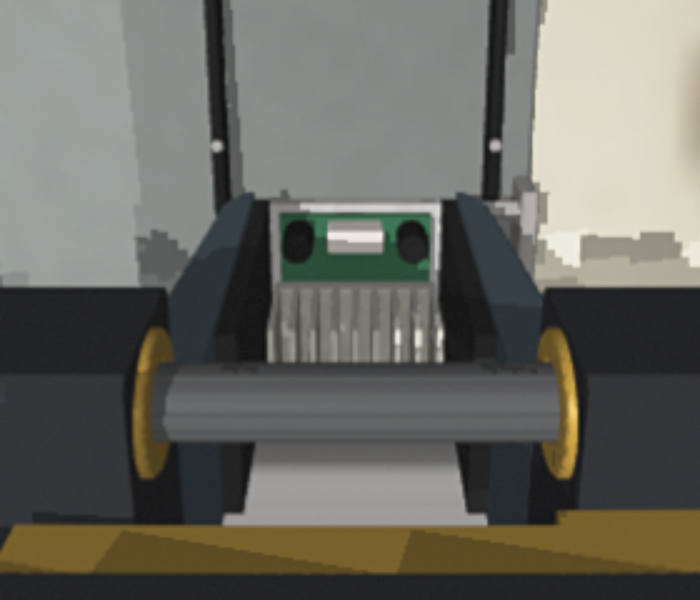

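The module is still between the fingers. Its rear edge is at about full-image px (322,261), near the cross slot.

```bash
python3 -c "
from h import *
c=cam('wrist')
for z in (.010,.014): print(untray(onz(c,(322,261.5),z)), untray(onz(c,(322,261+32),z+.026)))"
```

```text
[-0.00921502  0.09043934] [-0.00271067  0.09043992]
[-0.01080992  0.0904375 ] [-0.00473256  0.09043777]
```

>>> apply_moves:
  series:
    - [0, 0, 0, 0, 0, 0, 48]
    - [0, 0, 0, 0, 0, 0, 48]
    - [0, 0, 0, 0, 0, 0, 48]
    - [12, 0, 0, 0, 0, 0, 48]
    - [24, 0, 0, 0, 0, 0, 48]
    - [24, 0, 0, 0, 0, 0, 48]
    - [24, 0, 0, 0, 0, 0, 0]
    - [24, 0, 0, 0, 0, 0, 0]

```text
time: 12.05
position: [0.4574, -0.0964, 0.0231]
tcp_rot: [0.015, 1.0, -0.0, 0.0]
force: [-0.2, -0.5, 0.2]
width: 0.0349
grip_force: 0.0
```

>>> apply_moves:
  series:
    - [0, 0, 0, 0, 0, 0, 0]
    - [0, 0, 0, 0, 0, 0, 0]
    - [0, 0, 0, 0, 0, 0, 0]
    - [0, 0, 0, 0, 0, 0, 0]
    - [0, 0, 0, 0, 0, 0, 0]
    - [0, 0, 0, 0, 0, 0, 0]

```text
time: 12.65
position: [0.4571, -0.0963, 0.0229]
tcp_rot: [0.015, 1.0, 0.0, -0.0]
force: [0.1, 0.4, -0.2]
width: 0.0004
grip_force: 0.0
```

>>> apply_moves:
  series:
    - [-6, 0, 0, 0, 0, 0, 0]
    - [-12, 0, 0, 0, 0, 0, 0]
    - [-17, 0, 0, 0, 0, 0, 0]
    - [-22, 0, 0, 0, 0, 0, 0]
    - [-25, 0, 0, 0, 0, 0, 0]

```text
time: 13.15
position: [0.4825, -0.097, 0.0229]
tcp_rot: [0.015, 1.0, 0.0, -0.0]
force: [-1.9, -0.6, 1.9]
width: 0.0006
grip_force: 0.9
```

>>> apply_moves:
  series:
    - [-2, 0, 0, 0, 0, 0, 0]
    - [-4, 0, 0, 0, 0, 0, 0]
    - [-5, 0, 0, 0, 0, 0, 0]
    - [-6, 0, 0, 0, 0, 0, 0]

```text
time: 13.55
position: [0.487, -0.0971, 0.0227]
tcp_rot: [0.015, 1.0, 0.0, -0.001]
force: [-10.8, -1.9, 7.4]
width: 0.0002
grip_force: 5.1
```

```bash
python3 -c "
from h import *
go(tray(.007,.09,.023),178.2); print(untray(robot.read_state()['position']))
c,im=snap('wrist','w7')
cv2.imwrite('pics/w7c.png',cv2.resize(im[180:420,180:460],(700,600)))"
```

```text
pos [ 0.487  -0.0971  0.0227] yaw 178.3 tilt [-0.0023  0.0004] q6 -1.78 t 13.55 F [-10.8  -1.9   7.4] w 0.0002 -> shift [-1.8 -0.1 -0.3] wz 0.1
[0.00517479 0.09012791]
```

>>> apply_moves:
  series:
    - [-2, 0, 0, 0, 0, 0, 0]
    - [-3, 0, 0, 0, 0, 0, 0]

```text
time: 13.8
position: [0.4871, -0.0968, 0.0222]
tcp_rot: [0.015, 1.0, 0.001, -0.004]
force: [-24.1, -3.5, 17.8]
width: 0.0008
grip_force: 12.5
```

```bash
python3 -c "
from h import *
go(tray(.007,.09,.023),178.2); print(untray(robot.read_state()['position']))
c,im=snap('wrist','w7')
cv2.imwrite('pics/w7c.png',cv2.resize(im[180:420,180:460],(700,600)))"
```

```text
pos [ 0.4871 -0.0968  0.0222] yaw 178.31 tilt [-0.008   0.0014] q6 -1.78 t 13.8 F [-24.1  -3.5  17.8] w 0.0008 -> shift [-1.7 -0.5 -0.8] wz 0.1
[0.00528252 0.09045468]
```

View pics/w7c.png

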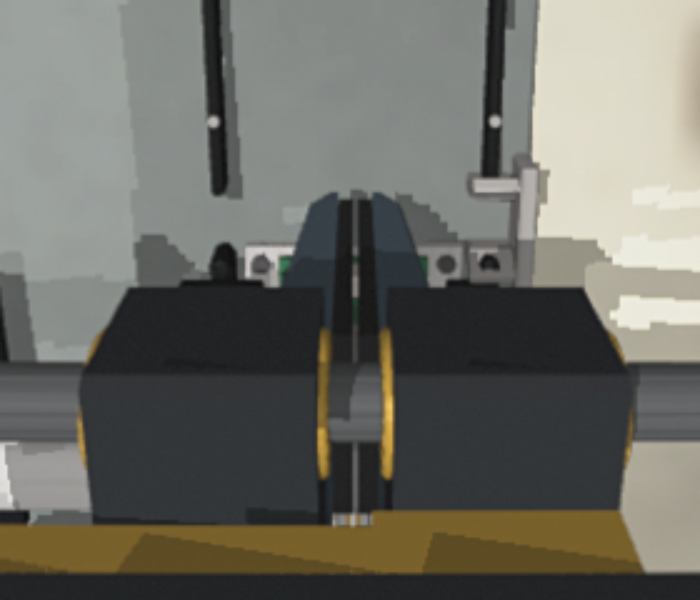

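The module's rear edge now lines up with the guide noses (crop row 245), and 24 N against the stop gives no further motion, so it is home.

>>> apply_moves:
  series:
    - [45, 0, -5, 0, 0, 0, 30]
    - [45, 0, -55, 0, 0, 0, 60]
    - [50, 20, -105, 0, 0, 0, 60]
    - [60, 65, -108, 0, 0, 7.3, 60]
    - [65, 110, -108, 0, 0, 7.3, 60]
    - [70, 155, -108, 0, 0, 7.3, 60]
    - [75, 200, -108, 0, 0, 7.3, 60]
    - [80, 248, -108, 0, 0, 7.3, 60]

```text
time: 14.65
position: [0.4182, 0.1547, 0.1313]
tcp_rot: [0.079, 0.997, 0.0, 0.001]
force: [1.1, -0.3, -0.2]
width: 0.0597
grip_force: 0.0
```

```bash
sed -i 's/TO=np.array(\[.479/TO=np.array([.4775/' h.py; python3 -c "
from h import *
go([.398,.2715,.13],171)
c,im=snap('wrist','w8')
for m in modules(im,c,amin=60): print(*m)"
```

```text
pos [0.4182 0.1547 0.1313] yaw 170.97 tilt [0.0012 0.0004] q6 -1.11 t 14.65 F [ 1.1 -0.3 -0.2] w 0.0597 -> shift [ 38.3 112.1   1.3] wz -0.0
[0.4383 0.3632] [0.373 0.368] 0.0655 [0.4057 0.3656] -4.1 462 458
[0.439  0.2661] [0.374  0.2761] 0.0658 [0.4065 0.2711] -8.7 450 463
```

>>> apply_moves:
  series:
    - [20, 50, 1, 0, 0, 0, 58]
    - [38, 95, 1, 0, 0, 0, 58]
    - [38, 113, 20, 0, 0, 0, 58]
    - [38, 113, 60, 0, 0, 0, 58]
    - [38, 113, 95, 0, 0, 0, 58]
    - [38, 113, 112, 0, 0, 0, 58]
    - [38, 113, 118, 0, 0, 0, 58]
    - [38, 113, 118, 0, 0, 0, 30]

```text
time: 15.5
position: [0.3985, 0.2704, 0.0127]
tcp_rot: [0.079, 0.997, -0.0, -0.0]
force: [-0.0, 0.1, 1.5]
width: 0.0526
grip_force: 0.0
```

>>> apply_moves:
  series:
    - [0, 0, 0, 0, 0, 0, 30]
    - [0, 0, 0, 0, 0, 0, 30]
    - [0, 0, 0, 0, 0, 0, 30]
    - [0, 0, 0, 0, 0, 0, 30]
    - [0, 0, 0, 0, 0, 0, 30]
    - [0, 0, -30, 0, 0, 0, 30]
    - [0, 0, -70, 0, 0, 0, 30]
    - [0, 0, -100, 0, 0, 0, 30]

```text
time: 16.3
position: [0.3988, 0.2706, 0.1152]
tcp_rot: [0.079, 0.997, 0.0, 0.001]
force: [0.8, -0.1, -2.4]
width: 0.0359
grip_force: 25.0
```

```bash
python3 -c "
from h import *
go(tray(-.056,.03,.0195),178.2)"
```

```text
pos [0.3988 0.2706 0.1152] yaw 170.99 tilt [0.0011 0.0007] q6 -0.87 t 16.3 F [ 0.8 -0.1 -2.4] w 0.0359 -> shift [ -89.9 -417.    95.5] wz -7.2
```

>>> apply_moves:
  series:
    - [-16, -46, 0, 0, 0, -7.2, 30]
    - [-32, -94, 0, 0, 0, -7.2, 30]
    - [-48, -142, 0, 0, 0, -7.2, 30]
    - [-64, -190, 0, 0, 0, -7.2, 30]
    - [-80, -238, 0, 0, 0, -7.2, 30]
    - [-83, -286, 0, 0, 0, -7.2, 30]
    - [-86, -334, 0, 0, 0, -7.2, 30]
    - [-88, -380, 0, 0, 0, -7.2, 30]

```text
time: 17.1
position: [0.4257, -0.1208, 0.1136]
tcp_rot: [0.016, 1.0, -0.0, 0.001]
force: [0.8, -0.3, -1.6]
width: 0.036
grip_force: 25.0
```

```bash
python3 -c "
from h import *
go(tray(-.056,.03,.0195),178.2)"
```

```text
pos [ 0.4257 -0.1208  0.1136] yaw 178.17 tilt [ 0.0013 -0.0004] q6 -1.87 t 17.1 F [ 0.8 -0.3 -1.6] w 0.036 -> shift [  2.2 -34.5  94.1] wz -0.0
```

>>> apply_moves:
  series:
    - [2, -34.5, 20, 0, 0, 0, 30]
    - [2, -34.5, 50, 0, 0, 0, 30]
    - [2, -34.5, 70, 0, 0, 0, 30]
    - [2, -34.5, 85, 0, 0, 0, 30]
    - [2, -34.5, 92, 0, 0, 0, 30]
    - [2, -34.5, 94.5, 0, 0, 0, 30]
    - [2, -34.5, 94.5, 0, 0, 0, 30]

```text
time: 17.8
position: [0.4233, -0.1531, 0.0191]
tcp_rot: [0.016, 1.0, -0.0, 0.0]
force: [0.8, -0.3, -1.5]
width: 0.0357
grip_force: 25.0
```

```bash
python3 -c "
from h import *
go(tray(.006,.03,.0191),178.2);print(untray(robot.read_state()['position']))"
```

```text
pos [ 0.4233 -0.1531  0.0191] yaw 178.2 tilt [ 0.0005 -0.0002] q6 -1.94 t 17.8 F [ 0.8 -0.3 -1.5] w 0.0357 -> shift [-61.3  -2.2   0. ] wz 0.0
[-0.05526364  0.0322086 ]
```

>>> apply_moves:
  series:
    - [0, -2.2, 0, 0, 0, 0, 30]
    - [0, -2.2, 0, 0, 0, 0, 30]
    - [-9, -2.2, 0, 0, 0, 0, 30]
    - [-18, -2.2, 0, 0, 0, 0, 30]
    - [-27, -2.2, 0, 0, 0, 0, 30]
    - [-33, -2.2, 0, 0, 0, 0, 30]
    - [-38, -2.2, 0, 0, 0, 0, 30]

```text
time: 18.5
position: [0.4608, -0.1562, 0.0187]
tcp_rot: [0.016, 1.0, 0.0, -0.001]
force: [-11.8, 0.6, 22.0]
width: 0.0357
grip_force: 25.0
```

```bash
python3 -c "
from h import *
go(tray(.006,.03,.0191),178.2);print(untray(robot.read_state()['position']))"
```

```text
pos [ 0.4608 -0.1562  0.0187] yaw 178.22 tilt [-0.002   0.0005] q6 -1.91 t 18.5 F [-11.8   0.6  22. ] w 0.0357 -> shift [-23.7  -0.3  -0.4] wz 0.0
[-0.01770475  0.03024031]
```

>>> apply_moves:
  series:
    - [0, 0, -0.8, 0, 0, 0, 30]
    - [-5, 0, -0.8, 0, 0, 0, 30]
    - [-10, 0, -0.8, 0, 0, 0, 30]

```text
time: 18.8
position: [0.4715, -0.1567, 0.0192]
tcp_rot: [0.016, 1.0, -0.0, 0.0]
force: [-1.0, 0.2, -0.9]
width: 0.0357
grip_force: 25.0
```

```bash
python3 -c "
from h import *
go(tray(.006,.03,.0191),178.2);print(untray(robot.read_state()['position']))"
```

```text
pos [ 0.4715 -0.1567  0.0192] yaw 178.19 tilt [ 0.0003 -0.0001] q6 -1.91 t 18.8 F [-1.   0.2 -0.9] w 0.0357 -> shift [-13.   -0.1   0.1] wz -0.0
[-0.00697416  0.03006194]
```

>>> apply_moves:
  series:
    - [-7, 0, 0, 0, 0, 0, 30]
    - [-13, 0, 0, 0, 0, 0, 30]
    - [-13, 0, 0, 0, 0, 0, 48]
    - [-13, 0, 0, 0, 0, 0, 48]
    - [-13, 0, 0, 0, 0, 0, 48]
    - [10, 0, -4, 0, 0, 0, 48]
    - [33, 0, -4, 0, 0, 0, 48]
    - [33, 0, -4, 0, 0, 0, 48]

```text
time: 19.6
position: [0.4349, -0.155, 0.0229]
tcp_rot: [0.016, 1.0, 0.0, -0.001]
force: [-0.3, 0.9, 0.1]
width: 0.048
grip_force: 0.0
```

>>> apply_moves:
  series:
    - [0, 0, 0, 0, 0, 0, 0]
    - [0, 0, 0, 0, 0, 0, 0]
    - [0, 0, 0, 0, 0, 0, 0]
    - [0, 0, 0, 0, 0, 0, 0]
    - [0, 0, 0, 0, 0, 0, 0]
    - [0, 0, 0, 0, 0, 0, 0]
    - [0, 0, 0, 0, 0, 0, 0]
    - [0, 0, 0, 0, 0, 0, 0]

```text
time: 20.4
position: [0.4379, -0.1557, 0.0232]
tcp_rot: [0.016, 1.0, 0.0, -0.0]
force: [0.4, -0.7, 0.1]
width: 0.0005
grip_force: 0.0
```

>>> apply_moves:
  series:
    - [-6, 0, 0, 0, 0, 0, 0]
    - [-12, 0, 0, 0, 0, 0, 0]
    - [-18, 0, 0, 0, 0, 0, 0]
    - [-24, 0, 0, 0, 0, 0, 0]
    - [-30, 0, 0, 0, 0, 0, 0]
    - [-36, 0, 0, 0, 0, 0, 0]
    - [-40, 0, 0, 0, 0, 0, 0]
    - [-43, 0, 0, 0, 0, 0, 0]

```text
time: 21.2
position: [0.4812, -0.157, 0.0232]
tcp_rot: [0.016, 1.0, 0.0, -0.0]
force: [-1.5, 0.3, 1.5]
width: 0.0006
grip_force: 0.7
```

```bash
python3 -c "
from h import *
go(tray(.007,.03,.023),178.2);print(untray(robot.read_state()['position']))"
```

```text
pos [ 0.4812 -0.157   0.0232] yaw 178.2 tilt [-0.  0.] q6 -1.9 t 21.2 F [-1.5  0.3  1.5] w 0.0006 -> shift [-4.2 -0.1  0.2] wz -0.0
[0.0027848  0.03007746]
```

>>> apply_moves:
  series:
    - [-2, 0, 0, 0, 0, 0, 0]
    - [-4, 0, 0, 0, 0, 0, 0]
    - [-5, 0, 0, 0, 0, 0, 0]
    - [-6, 0, 0, 0, 0, 0, 0]
    - [-7.5, 0, 0, 0, 0, 0, 0]

```text
time: 21.7
position: [0.4855, -0.1568, 0.0227]
tcp_rot: [0.016, 1.0, 0.001, -0.003]
force: [-23.3, -4.4, 16.3]
width: 0.0003
grip_force: 11.8
```

```bash
python3 -c "
from h import *
go([.397,.366,.13],176);print(untray(robot.read_state()['position']))"
```

```text
pos [ 0.4855 -0.1568  0.0227] yaw 178.22 tilt [-0.006   0.0014] q6 -1.9 t 21.7 F [-23.3  -4.4  16.3] w 0.0003 -> shift [ 105.3  519.9 -106. ] wz 2.2
[0.00701373 0.0304768 ]
```

>>> apply_moves:
  series:
    - [45, 0, -5, 0, 0, 0, 30]
    - [45, 0, -55, 0, 0, 0, 60]
    - [45, 20, -100, 0, 0, 0, 60]
    - [45, 68, -106, 0, 0, 2.2, 60]
    - [45, 116, -106, 0, 0, 2.2, 60]
    - [45, 164, -106, 0, 0, 2.2, 60]
    - [53, 212, -106, 0, 0, 2.2, 60]
    - [63, 260, -106, 0, 0, 2.2, 60]

```text
time: 22.5
position: [0.4335, 0.1065, 0.1296]
tcp_rot: [0.035, 0.999, 0.0, 0.001]
force: [1.3, 0.1, -0.2]
width: 0.0593
grip_force: 0.0
```

>>> apply_moves:
  series:
    - [10, 48, 0, 0, 0, 0, 60]
    - [18, 96, 0, 0, 0, 0, 60]
    - [26, 144, 0, 0, 0, 0, 60]
    - [32, 190, 0, 0, 0, 0, 60]
    - [32, 190, 0, 0, 0, 0, 60]

```text
time: 23.0
position: [0.415, 0.3009, 0.1297]
tcp_rot: [0.033, 0.999, 0.001, 0.001]
force: [-0.2, -0.3, 0.5]
width: 0.0598
grip_force: 0.0
```

```bash
python3 -c "
from h import *
c,im=snap('wrist','w9')
go([.398,.366,.013],176)
for m in modules(im,c,amin=60): print(*m)"
```

```text
pos [0.4147 0.2985 0.1293] yaw 176.19 tilt [0.0006 0.0005] q6 -0.93 t 23.05 F [-1.  -0.2  0.3] w 0.0599 -> shift [ 21.2  66.1 116.3] wz 0.2
[0.4386 0.3638] [0.3717 0.3686] 0.067 [0.4051 0.3662] -4.1 415 513
[0.4834 0.5593] [0.4244 0.5437] 0.061 [0.4539 0.5515] 14.8 292 6373
[0.4834 0.5593] [0.4332 0.5006] 0.0772 [0.4583 0.5299] 49.4 292 122
[0.5034 0.5306] [0.4244 0.5437] 0.0801 [0.4639 0.5371] -9.4 121 6373
[0.5034 0.5306] [0.4332 0.5006] 0.0763 [0.4683 0.5156] 23.1 121 122
```

>>> apply_moves:
  series:
    - [14, 45, 0, 0, 0, 0, 58]
    - [21, 67, 20, 0, 0, 0, 58]
    - [21, 67, 60, 0, 0, 0, 58]
    - [21, 67, 95, 0, 0, 0, 58]
    - [21, 67, 110, 0, 0, 0, 58]
    - [21, 67, 116, 0, 0, 0, 58]
    - [21, 67, 116, 0, 0, 0, 58]
    - [21, 67, 116, 0, 0, 0, 30]

```text
time: 23.85
position: [0.3995, 0.365, 0.0145]
tcp_rot: [0.035, 0.999, 0.001, 0.001]
force: [0.8, -0.1, 1.1]
width: 0.0525
grip_force: 0.0
```

>>> apply_moves:
  series:
    - [0, 0, 0, 0, 0, 0, 30]
    - [0, 0, 0, 0, 0, 0, 30]
    - [0, 0, 0, 0, 0, 0, 30]
    - [0, 0, 0, 0, 0, 0, 30]
    - [0, 0, 0, 0, 0, 0, 30]
    - [0, 0, -30, 0, 0, 0, 30]
    - [0, 0, -70, 0, 0, 0, 30]
    - [0, 0, -100, 0, 0, 0, 30]

```text
time: 24.65
position: [0.3988, 0.3648, 0.1153]
tcp_rot: [0.035, 0.999, 0.0, 0.0]
force: [0.4, 0.1, -1.6]
width: 0.0359
grip_force: 25.0
```

```bash
python3 -c "
from h import *
go(tray(-.056,-.03,.0195),178.2)
go([.44,.02,.115],178.2)"
```

```text
pos [0.3988 0.3648 0.1153] yaw 176.0 tilt [0.0006 0.0005] q6 -0.8 t 24.65 F [ 0.4  0.1 -1.6] w 0.0359 -> shift [ -62.1 -577.1   95.5] wz -2.2
pos [0.3988 0.3648 0.1153] yaw 176.0 tilt [0.0006 0.0005] q6 -0.8 t 24.65 F [ 0.4  0.1 -1.6] w 0.0359 -> shift [-6.520e+01 -3.411e+02  2.000e-01] wz -2.2
```

>>> apply_moves:
  series:
    - [-10, -48, 0, 0, 0, -2.2, 30]
    - [-20, -96, 0, 0, 0, -2.2, 30]
    - [-30, -145, 0, 0, 0, -2.2, 30]
    - [-40, -194, 0, 0, 0, -2.2, 30]
    - [-50, -242, 0, 0, 0, -2.2, 30]
    - [-60, -290, 0, 0, 0, -2.2, 30]
    - [-65, -338, 0, 0, 0, -2.2, 30]
    - [-65, -386, 0, 0, 0, -2.2, 30]

```text
time: 25.45
position: [0.4368, -0.0269, 0.1138]
tcp_rot: [0.016, 1.0, -0.0, 0.001]
force: [1.5, -0.6, -0.9]
width: 0.0356
grip_force: 25.0
```

>>> apply_moves:
  series:
    - [0, -48, 0, 0, 0, 0, 30]
    - [0, -96, 0, 0, 0, 0, 30]
    - [0, -144, 10, 0, 0, 0, 30]
    - [0, -180, 40, 0, 0, 0, 30]
    - [0, -185, 50, 0, 0, 0, 30]
    - [0, -185, 50, 0, 0, 0, 30]

```text
time: 26.05
position: [0.4296, -0.21, 0.0621]
tcp_rot: [0.017, 1.0, 0.001, -0.001]
force: [-0.2, 0.3, -0.8]
width: 0.036
grip_force: 25.0
```

```bash
python3 -c "
from h import *
go(tray(-.056,-.03,.0193),178.2)"
```

```text
pos [ 0.4296 -0.21    0.0621] yaw 178.08 tilt [-0.0023  0.0013] q6 -2.04 t 26.05 F [-0.2  0.3 -0.8] w 0.036 -> shift [ 8.7 -5.6 42.8] wz -0.1
```

>>> apply_moves:
  series:
    - [9, -5.6, 0, 0, 0, -0.1, 30]
    - [9, -5.6, 20, 0, 0, -0.1, 30]
    - [9, -5.6, 35, 0, 0, -0.1, 30]
    - [9, -5.6, 41, 0, 0, -0.1, 30]
    - [9, -5.6, 42, 0, 0, -0.1, 30]
    - [9, -5.6, 42, 0, 0, -0.1, 30]
    - [9, -5.6, 42, 0, 0, -0.1, 30]

```text
time: 26.75
position: [0.422, -0.2152, 0.022]
tcp_rot: [0.015, 1.0, -0.0, 0.0]
force: [0.5, 0.2, -3.2]
width: 0.0357
grip_force: 25.0
```

```bash
python3 -c "
from h import *
go(tray(.006,-.03,.0193),178.2);print(untray(robot.read_state()['position']))"
```

```text
pos [ 0.422  -0.2152  0.022 ] yaw 178.32 tilt [ 0.001  -0.0005] q6 -2.06 t 26.75 F [ 0.5  0.2 -3.2] w 0.0357 -> shift [-60.6  -0.2   2.8] wz 0.1
[-0.05459356 -0.02992938]
```

>>> apply_moves:
  series:
    - [0, 0, 2, 0, 0, 0, 30]
    - [0, 0, 2.5, 0, 0, 0, 30]
    - [-9, 0, 2.5, 0, 0, 0, 30]
    - [-18, 0, 2.5, 0, 0, 0, 30]
    - [-27, 0, 2.5, 0, 0, 0, 30]
    - [-33, 0, 2.5, 0, 0, 0, 30]

```text
time: 27.35
position: [0.454, -0.216, 0.0195]
tcp_rot: [0.015, 1.0, 0.0, -0.001]
force: [-17.9, -0.4, 29.4]
width: 0.0356
grip_force: 25.0
```

```bash
python3 -c "
from h import *
go(tray(.006,-.03,.0193),178.2);print(untray(robot.read_state()['position']))"
```

```text
pos [ 0.454  -0.216   0.0195] yaw 178.31 tilt [-0.0021  0.0006] q6 -2.03 t 27.35 F [-17.9  -0.4  29.4] w 0.0356 -> shift [-28.5  -0.3   0.1] wz 0.1
[-0.02254562 -0.02977062]
```

>>> apply_moves:
  series:
    - [0, 0, -1, 0, 0, 0, 30]
    - [-7, 0, -1, 0, 0, 0, 30]
    - [-14, 0, -1, 0, 0, 0, 30]

```text
time: 27.65
position: [0.469, -0.2166, 0.0198]
tcp_rot: [0.015, 1.0, -0.0, 0.0]
force: [0.3, 0.4, -1.2]
width: 0.0361
grip_force: 25.0
```

```bash
python3 -c "
from h import *
go(tray(.006,-.03,.0193),178.2);print(untray(robot.read_state()['position']))"
```

```text
pos [ 0.469  -0.2166  0.0198] yaw 178.28 tilt [ 0.0003 -0.0001] q6 -2.02 t 27.65 F [ 0.3  0.4 -1.2] w 0.0361 -> shift [-13.5  -0.1   0.5] wz 0.1
[-0.00751932 -0.02988804]
```

Same release, regrip and push sequence as the last module.

>>> apply_moves:
  series:
    - [-7, 0, 0, 0, 0, 0, 30]
    - [-13, 0, 0, 0, 0, 0, 30]
    - [-13, 0, 0, 0, 0, 0, 48]
    - [-13, 0, 0, 0, 0, 0, 48]
    - [-13, 0, 0, 0, 0, 0, 48]
    - [10, 0, -4, 0, 0, 0, 48]
    - [33, 0, -4, 0, 0, 0, 48]
    - [33, 0, -4, 0, 0, 0, 48]

```text
time: 28.45
position: [0.4327, -0.2148, 0.0234]
tcp_rot: [0.015, 1.0, 0.001, -0.001]
force: [0.3, 0.4, 0.4]
width: 0.0477
grip_force: 0.0
```

>>> apply_moves:
  series:
    - [0, 0, 0, 0, 0, 0, 0]
    - [0, 0, 0, 0, 0, 0, 0]
    - [0, 0, 0, 0, 0, 0, 0]
    - [0, 0, 0, 0, 0, 0, 0]
    - [0, 0, 0, 0, 0, 0, 0]
    - [0, 0, 0, 0, 0, 0, 0]
    - [0, 0, 0, 0, 0, 0, 0]
    - [0, 0, 0, 0, 0, 0, 0]

```text
time: 29.25
position: [0.4355, -0.2155, 0.0237]
tcp_rot: [0.015, 1.0, 0.0, -0.0]
force: [-0.7, 0.8, -0.5]
width: 0.0005
grip_force: 0.0
```

>>> apply_moves:
  series:
    - [-6, 0, 0, 0, 0, 0, 0]
    - [-12, 0, 0, 0, 0, 0, 0]
    - [-18, 0, 0, 0, 0, 0, 0]
    - [-24, 0, 0, 0, 0, 0, 0]
    - [-30, 0, 0, 0, 0, 0, 0]
    - [-36, 0, 0, 0, 0, 0, 0]
    - [-40, 0, 0, 0, 0, 0, 0]
    - [-43, 0, 0, 0, 0, 0, 0]

```text
time: 30.05
position: [0.4789, -0.2168, 0.0237]
tcp_rot: [0.015, 1.0, 0.0, -0.0]
force: [-1.4, -0.1, 1.1]
width: 0.0006
grip_force: 0.8
```

>>> apply_moves:
  series:
    - [-2, 0, 0, 0, 0, 0, 0]
    - [-4, 0, 0, 0, 0, 0, 0]
    - [-5, 0, 0, 0, 0, 0, 0]
    - [-6, 0, 0, 0, 0, 0, 0]
    - [-7.5, 0, 0, 0, 0, 0, 0]

```text
time: 30.55
position: [0.4838, -0.2167, 0.0234]
tcp_rot: [0.015, 1.0, 0.001, -0.002]
force: [-22.4, -4.8, 14.9]
width: 0.0007
grip_force: 11.1
```

```bash
python3 -c "
from h import *
go([.47,.10,.20],178.2);print(untray(robot.read_state()['position']))"
```

```text
pos [ 0.4838 -0.2167  0.0234] yaw 178.32 tilt [-0.0045  0.0013] q6 -2.0 t 30.55 F [-22.4  -4.8  14.9] w 0.0007 -> shift [  23.9  316.3 -176.1] wz 0.1
[ 0.00725437 -0.02947123]
```

>>> apply_moves:
  series:
    - [45, 0, -5, 0, 0, 0, 30]
    - [45, 0, -55, 0, 0, 0, 60]
    - [45, 0, -105, 0, 0, 0, 60]
    - [45, 0, -155, 0, 0, 0, 60]
    - [45, 20, -195, 0, 0, 0, 60]
    - [35, 60, -215, 0, 0, 0, 60]
    - [5, 100, -227, 0, 0, 0, 60]
    - [-25, 135, -227, 0, 0, 0, 60]

```text
time: 31.35
position: [0.5165, -0.0815, 0.2533]
tcp_rot: [0.015, 1.0, -0.0, 0.002]
force: [1.1, -1.4, -0.2]
width: 0.0593
grip_force: 0.0
```

>>> apply_moves:
  series:
    - [-25, 40, 0, 0, 0, 0, 60]
    - [-50, 80, 0, 0, 0, 0, 60]
    - [-75, 120, 0, 0, 0, 0, 60]
    - [-95, 155, 0, 0, 0, 0, 60]
    - [-112, 186, 0, 0, 0, 0, 60]
    - [-112, 186, 0, 0, 0, 0, 60]
    - [-112, 186, 0, 0, 0, 0, 60]

```text
time: 32.05
position: [0.6324, 0.1001, 0.2503]
tcp_rot: [0.014, 1.0, -0.0, -0.0]
force: [-0.5, -0.4, 0.6]
width: 0.06
grip_force: 0.0
```

```bash
python3 -c "
from h import *
c,im=snap('wrist','w10')
go([.58,.1,.1],178.2)
for m in modules(im,c,amin=60): print(*m)"
```

```text
pos [0.6321 0.0994 0.2504] yaw 178.31 tilt [-0.0005 -0.0001] q6 -1.42 t 32.1 F [-0.6 -0.4  0. ] w 0.0597 -> shift [ 52.   -1.  150.5] wz 0.1
[ 0.5635 -0.1073] [ 0.4977 -0.0989] 0.0664 [ 0.5306 -0.1031] -7.3 126 242
[ 0.5635 -0.1073] [ 0.4959 -0.158 ] 0.0846 [ 0.5297 -0.1327] 36.9 126 224
[ 0.5585 -0.2318] [ 0.4943 -0.219 ] 0.0655 [ 0.5264 -0.2254] -11.3 136 230
[ 0.561  -0.1721] [ 0.4943 -0.219 ] 0.0815 [ 0.5276 -0.1955] 35.0 118 230
[ 0.561  -0.1721] [ 0.4959 -0.158 ] 0.0667 [ 0.5284 -0.1651] -12.2 118 224
[0.6392 0.107 ] [0.5724 0.1087] 0.0669 [0.6058 0.1078] -1.4 254 269
```

View pics/w10.png

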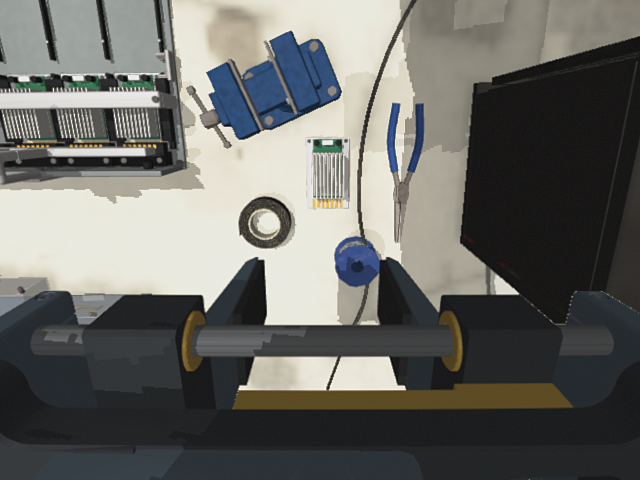

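The wrist view shows three modules seated under the tie bar. The last module is at px (328,170), clear of the vise, the tape roll (265,220), the spool (357,260) and the pliers (405,170).

>>> apply_moves:
  series:
    - [34, 8, 40, 0, 0, 0, 58]
    - [34, 8, 85, 0, 0, 0, 58]
    - [34, 8, 130, 0, 0, 0, 58]
    - [34, 8, 170, 0, 0, 0, 58]
    - [34, 8, 190, 0, 0, 0, 58]
    - [34, 8, 190, 0, 0, 0, 58]

```text
time: 32.7
position: [0.5965, 0.1074, 0.0582]
tcp_rot: [0.016, 1.0, -0.0, -0.002]
force: [0.8, 0.2, 0.8]
width: 0.0578
grip_force: 0.0
```

```bash
python3 -c "
from h import *
c,im=snap('wrist','w11')
go([.598,.108,.0132],178.4)
for m in modules(im,c,amin=150): print(*m)"
```

```text
pos [0.5978 0.1077 0.0602] yaw 178.23 tilt [-0.0021 -0.0003] q6 -1.4 t 32.75 F [0.3 0.2 1.5] w 0.0583 -> shift [-0.3  0.3 47. ] wz -0.2
[0.639  0.1068] [0.5724 0.1084] 0.0666 [0.6057 0.1076] -1.3 685 806
```

>>> apply_moves:
  series:
    - [0, 0, 25, 0, 0, 0, 58]
    - [0, 0, 40, 0, 0, 0, 58]
    - [0, 0, 46.5, 0, 0, 0, 58]
    - [0, 0, 46.5, 0, 0, 0, 58]
    - [0, 0, 46.5, 0, 0, 0, 30]
    - [0, 0, 46.5, 0, 0, 0, 30]
    - [0, 0, 46.5, 0, 0, 0, 30]
    - [0, 0, 46.5, 0, 0, 0, 30]

```text
time: 33.55
position: [0.5991, 0.1088, 0.0149]
tcp_rot: [0.015, 1.0, 0.0, 0.0]
force: [-0.8, -0.6, 6.7]
width: 0.036
grip_force: 25.0
```

>>> apply_moves:
  series:
    - [0, 0, 0, 0, 0, 0, 30]
    - [0, 0, 0, 0, 0, 0, 30]
    - [0, 0, -30, 0, 0, 0, 30]
    - [0, 0, -75, 0, 0, 0, 30]
    - [0, 0, -120, 0, 0, 0, 30]
    - [0, 0, -165, 0, 0, 0, 30]
    - [0, 0, -190, 0, 0, 0, 30]
    - [0, 0, -190, 0, 0, 0, 30]

```text
time: 34.35
position: [0.6006, 0.109, 0.2083]
tcp_rot: [0.015, 1.0, 0.0, 0.003]
force: [0.8, -0.4, -1.7]
width: 0.0358
grip_force: 25.0
```

```bash
python3 -c "
from h import *
go(tray(-.056,-.09,.0197),178.2)
go([.45,-.02,.2],178.2)"
```

```text
pos [0.6006 0.109  0.2083] yaw 178.3 tilt [0.006  0.0009] q6 -1.4 t 34.35 F [ 0.8 -0.4 -1.7] w 0.0358 -> shift [ 171.5 -389.6  187.1] wz 0.1
pos [0.6006 0.109  0.2083] yaw 178.3 tilt [0.006  0.0009] q6 -1.4 t 34.35 F [ 0.8 -0.4 -1.7] w 0.0358 -> shift [ 146.7 -133.4    7.3] wz 0.1
```

>>> apply_moves:
  series:
    - [36, -33, 0, 0, 0, 0, 30]
    - [72, -66, 0, 0, 0, 0, 30]
    - [109, -100, 0, 0, 0, 0, 30]
    - [145, -133, 0, 0, 0, 0, 30]
    - [150, -180, 0, 0, 0, 0, 30]
    - [155, -228, 0, 0, 0, 0, 30]
    - [160, -276, 20, 0, 0, 0, 30]
    - [165, -320, 40, 0, 0, 0, 30]

```text
time: 35.15
position: [0.4236, -0.2072, 0.1636]
tcp_rot: [0.015, 1.0, -0.0, 0.0]
force: [2.2, 0.3, -2.1]
width: 0.0354
grip_force: 25.0
```

>>> apply_moves:
  series:
    - [3, -35, 30, 0, 0, 0, 30]
    - [5, -69, 65, 0, 0, 0, 30]
    - [5, -69, 95, 0, 0, 0, 30]
    - [5, -69, 105, 0, 0, 0, 30]
    - [5, -69, 105, 0, 0, 0, 30]
    - [5, -69, 105, 0, 0, 0, 30]

```text
time: 35.75
position: [0.4177, -0.2739, 0.0602]
tcp_rot: [0.014, 1.0, -0.0, 0.0]
force: [0.1, -0.1, -0.7]
width: 0.0355
grip_force: 25.0
```

```bash
python3 -c "
from h import *
go(tray(-.056,-.09,.0205),178.2)"
```

```text
pos [ 0.4177 -0.2739  0.0602] yaw 178.34 tilt [ 0.0002 -0.0001] q6 -2.17 t 35.75 F [ 0.1 -0.1 -0.7] w 0.0355 -> shift [-1.  -1.3 39.7] wz 0.1
```

>>> apply_moves:
  series:
    - [0, -1.3, 20, 0, 0, 0.1, 30]
    - [0, -1.3, 34, 0, 0, 0.1, 30]
    - [0, -1.3, 39.5, 0, 0, 0.1, 30]
    - [0, -1.3, 39.5, 0, 0, 0.1, 30]
    - [0, -1.3, 39.5, 0, 0, 0.1, 30]

```text
time: 36.25
position: [0.4176, -0.2756, 0.0205]
tcp_rot: [0.016, 1.0, -0.0, 0.0]
force: [-0.4, -0.2, -1.5]
width: 0.0362
grip_force: 25.0
```

```bash
python3 -c "
from h import *
go(tray(.006,-.09,.02),178.2);print(untray(robot.read_state()['position']))"
```

```text
pos [ 0.4176 -0.2756  0.0205] yaw 178.22 tilt [ 0.0004 -0.0003] q6 -2.17 t 36.25 F [-0.4 -0.2 -1.5] w 0.0362 -> shift [-63.    0.4   0.5] wz 0.0
[-0.05703138 -0.09039546]
```

>>> apply_moves:
  series:
    - [-8, 0.4, 0, 0, 0, 0, 30]
    - [-16, 0.4, 0, 0, 0, 0, 30]
    - [-24, 0.4, 0, 0, 0, 0, 30]
    - [-32, 0.4, 0, 0, 0, 0, 30]
    - [-40, 0.4, 0, 0, 0, 0, 30]

```text
time: 36.75
position: [0.4582, -0.2765, 0.0201]
tcp_rot: [0.016, 1.0, -0.0, 0.0]
force: [0.2, 0.3, -2.9]
width: 0.0357
grip_force: 25.0
```

```bash
python3 -c "
from h import *
go(tray(.006,-.09,.02),178.2);print(untray(robot.read_state()['position']))"
```

```text
pos [ 0.4582 -0.2765  0.0201] yaw 178.2 tilt [ 0.0001 -0.0001] q6 -2.13 t 36.75 F [ 0.2  0.3 -2.9] w 0.0357 -> shift [-22.4   0.    0.1] wz 0.0
[-0.01643599 -0.09005332]
```

Free sliding. Now advance, release and push.

>>> apply_moves:
  series:
    - [-8, 0, 0, 0, 0, 0, 30]
    - [-16, 0, 0, 0, 0, 0, 30]
    - [-22, 0, 0, 0, 0, 0, 30]
    - [-22, 0, 0, 0, 0, 0, 48]
    - [-22, 0, 0, 0, 0, 0, 48]
    - [-22, 0, 0, 0, 0, 0, 48]
    - [0, 0, -3, 0, 0, 0, 48]
    - [24, 0, -3, 0, 0, 0, 48]

```text
time: 37.55
position: [0.433, -0.2758, 0.0233]
tcp_rot: [0.016, 1.0, -0.0, 0.0]
force: [0.7, 0.8, 0.8]
width: 0.0479
grip_force: 0.0
```

>>> apply_moves:
  series:
    - [0, 0, 0, 0, 0, 0, 48]
    - [0, 0, 0, 0, 0, 0, 0]
    - [0, 0, 0, 0, 0, 0, 0]
    - [0, 0, 0, 0, 0, 0, 0]
    - [0, 0, 0, 0, 0, 0, 0]
    - [0, 0, 0, 0, 0, 0, 0]
    - [0, 0, 0, 0, 0, 0, 0]
    - [0, 0, 0, 0, 0, 0, 0]

```text
time: 38.35
position: [0.4334, -0.2757, 0.023]
tcp_rot: [0.016, 1.0, 0.0, -0.0]
force: [-0.2, -0.0, 0.2]
width: 0.0004
grip_force: 0.0
```

>>> apply_moves:
  series:
    - [-6, 0, 0, 0, 0, 0, 0]
    - [-12, 0, 0, 0, 0, 0, 0]
    - [-18, 0, 0, 0, 0, 0, 0]
    - [-24, 0, 0, 0, 0, 0, 0]
    - [-30, 0, 0, 0, 0, 0, 0]
    - [-36, 0, 0, 0, 0, 0, 0]
    - [-40, 0, 0, 0, 0, 0, 0]
    - [-43, 0, 0, 0, 0, 0, 0]

```text
time: 39.15
position: [0.4767, -0.277, 0.0231]
tcp_rot: [0.016, 1.0, 0.0, -0.0]
force: [-1.8, 0.9, 1.4]
width: 0.0008
grip_force: 0.9
```

>>> apply_moves:
  series:
    - [-2, 0, 0, 0, 0, 0, 0]
    - [-4, 0, 0, 0, 0, 0, 0]
    - [-5, 0, 0, 0, 0, 0, 0]
    - [-6, 0, 0, 0, 0, 0, 0]

```text
time: 39.55
position: [0.482, -0.2772, 0.023]
tcp_rot: [0.016, 1.0, 0.0, -0.0]
force: [-9.3, -2.9, 6.8]
width: 0.0011
grip_force: 4.8
```

```bash
python3 -c "
from h import *
go(tray(.04,0,.22),178.2);print(untray(robot.read_state()['position']))"
```

```text
pos [ 0.482  -0.2772  0.023 ] yaw 178.2 tilt [-0.0008  0.0003] q6 -2.1 t 39.55 F [-9.3 -2.9  6.8] w 0.0011 -> shift [ -32.5   90.  -197. ] wz -0.0
[ 0.00731718 -0.08997886]
```

>>> apply_moves:
  series:
    - [-1.5, 0, 0, 0, 0, 0, 0]
    - [45, 0, -2, 0, 0, 0, 0]
    - [45, 0, -52, 0, 0, 0, 30]
    - [45, 0, -102, 0, 0, 8, 30]
    - [45, 0, -152, 0, 0, 16, 30]
    - [45, 0, -200, 0, 0, 24, 30]
    - [5, 10, -225, 0, 0, 32, 30]
    - [-35, 19, -237, 0, 0, 40, 30]

```text
time: 40.35
position: [0.5197, -0.2599, 0.2641]
tcp_rot: [0.36, 0.933, -0.0, 0.003]
force: [0.1, -0.7, -0.2]
width: 0.0305
grip_force: 0.0
```

```bash
python3 -c "
from h import *
p=tray(.083,-.07,.26);go(p,88.2)"
```

```text
pos [ 0.5197 -0.2599  0.2641] yaw 137.78 tilt [ 0.0048 -0.0026] q6 -1.34 t 40.35 F [ 0.1 -0.7 -0.2] w 0.0305 -> shift [-28.4  26.1   4.2] wz 49.6
```

>>> apply_moves:
  series:
    - [-28, 26, 4, 0, 0, 49.6, 30]
    - [-28, 26, 4, 0, 0, 49.6, 30]
    - [-28, 26, 4, 0, 0, 49.6, 30]
    - [-28, 26, 4, 0, 0, 49.6, 30]
    - [-28, 26, 4, 0, 0, 49.6, 30]
    - [-28, 26, 4, 0, 0, 49.6, 30]
    - [-28, 26, 4, 0, 0, 49.6, 30]
    - [-28, 26, 4, 0, 0, 49.6, 30]

```text
time: 41.15
position: [0.5561, -0.2587, 0.2561]
tcp_rot: [0.715, 0.7, 0.0, 0.0]
force: [0.1, 0.1, -0.3]
width: 0.0299
grip_force: 0.0
```

```bash
python3 -c "
from h import *
c,im=snap('wrist','w12')
go(tray(.083,0,.126),88.2)
print(proj(c,tray(.083,0,.148)),proj(c,tray(.083,.025,.148)),proj(c,tray(.083,-.025,.148)),proj(c,tray(.062,0,.121)))"
```

```text
pos [ 0.5561 -0.2586  0.2561] yaw 88.79 tilt [ 0.0002 -0.0001] q6 -0.45 t 41.2 F [-0.3 -0.2 -0.2] w 0.0298 -> shift [ 69.1   2.8 130.1] wz 0.6
[325.34518023 144.78105027] [325.74524087 110.82888854] [324.96420526 177.04202729] [300.29579017 142.91430917]
```

View pics/w12.png

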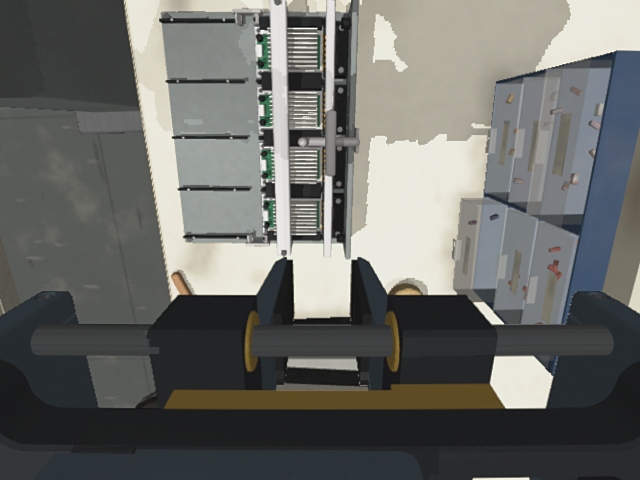

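The keeper tab's top is at px (331,144), spanning rows 110–177. The hook tip is at (303,142), the keeper is square across the tray, and all four modules are seated.

```bash
python3 -c "
from h import *
c=cam('wrist'); 
a=[onz(c,p,.148) for p in((331,115),(331.5,144),(331,173))]
print([untray(p) for p in a])
p=a[1]; q=tray(untray(p)[0],0,.127); go(q,88.2)"
```

```text
[array([0.08703015, 0.02204451]), array([0.08777177, 0.00064299]), array([ 0.08775586, -0.02174554])]
pos [ 0.5561 -0.2586  0.2561] yaw 88.79 tilt [ 0.0002 -0.0001] q6 -0.45 t 41.2 F [-0.3 -0.2 -0.2] w 0.0298 -> shift [ 69.1   7.6 129.1] wz 0.6
```

>>> apply_moves:
  series:
    - [40, 7.5, 0, 0, 0, 0.6, 26]
    - [69, 7.5, 0, 0, 0, 0.6, 26]
    - [69, 7.5, 30, 0, 0, 0.6, 26]
    - [69, 7.5, 65, 0, 0, 0.6, 26]
    - [69, 7.5, 85, 0, 0, 0.6, 26]
    - [69, 7.5, 90, 0, 0, 0.6, 26]
    - [69, 7.5, 90, 0, 0, 0.6, 26]

```text
time: 41.9
position: [0.5651, -0.1898, 0.1659]
tcp_rot: [0.719, 0.695, -0.0, -0.0]
force: [0.5, 0.0, 0.5]
width: 0.026
grip_force: 0.0
```

```bash
python3 -c "
from h import *
go(tray(.0875,0,.127),88.2)"
```

```text
pos [ 0.5651 -0.1898  0.1659] yaw 88.07 tilt [-0.0008  0.0004] q6 -0.33 t 41.9 F [0.5 0.  0.5] w 0.026 -> shift [ 0.  -0.2 38.9] wz -0.1
```

Down and close; stop before lifting to check the grip.

>>> apply_moves:
  series:
    - [0, 0, 20, 0, 0, 0, 26]
    - [0, 0, 33, 0, 0, 0, 26]
    - [0, 0, 39, 0, 0, 0, 26]
    - [0, 0, 39, 0, 0, 0, 26]
    - [0, 0, 39, 0, 0, 0, 2]
    - [0, 0, 39, 0, 0, 0, 2]
    - [0, 0, 39, 0, 0, 0, 2]
    - [0, 0, 39, 0, 0, 0, 2]
  force: 40

```text
time: 42.7
position: [0.5657, -0.19, 0.1277]
tcp_rot: [0.719, 0.695, 0.0, 0.0]
force: [0.0, -0.4, 4.3]
width: 0.0077
grip_force: 40.0
```

>>> apply_moves:
  series:
    - [0, 0, 0, 0, 0, 0, 2]
    - [0, 0, 0, 0, 0, 0, 2]

```text
time: 42.9
position: [0.5657, -0.19, 0.1276]
tcp_rot: [0.719, 0.695, 0.0, 0.0]
force: [-0.1, 1.0, 6.5]
width: 0.0076
grip_force: 40.0
```

```bash
python3 -c "
from h import *
go(tray(-.0005,0,.15),88.2); print(untray(robot.read_state()['position']))"
```

```text
pos [ 0.5657 -0.19    0.1276] yaw 87.99 tilt [ 0.0009 -0.0003] q6 -0.33 t 42.9 F [-0.1  1.   6.5] w 0.0076 -> shift [ -0.1 -88.7 -22.5] wz -0.2
[ 0.08823424 -0.00021433]
```

>>> apply_moves:
  series:
    - [0, 0, -8, 0, 0, 0, 2]
    - [0, 0, -17, 0, 0, 0, 2]
    - [0, 0, -17, 0, 0, 0, 2]
    - [0, 0, -17, 0, 0, 0, 2]

```text
time: 43.3
position: [0.5653, -0.1899, 0.1444]
tcp_rot: [0.719, 0.695, 0.0, 0.0]
force: [0.4, -0.9, -1.4]
width: 0.0073
grip_force: 40.0
```

```bash
python3 -c "
from h import *
go(tray(-.0005,0,.15),88.2); print(untray(robot.read_state()['position']))"
```

```text
pos [ 0.5653 -0.1899  0.1444] yaw 88.0 tilt [ 0.0005 -0.0002] q6 -0.33 t 43.3 F [ 0.4 -0.9 -1.4] w 0.0073 -> shift [ -0.2 -88.4  -5.7] wz -0.2
[ 0.08788393 -0.00010097]
```

>>> apply_moves:
  series:
    - [0, -15, 0, 0, 0, 0, 2]
    - [0, -30, 0, 0, 0, 0, 2]
    - [0, -45, 0, 0, 0, 0, 2]
    - [0, -60, 0, 0, 0, 0, 2]
    - [0, -75, 0, 0, 0, -0.2, 2]
    - [0, -88.5, 0, 0, 0, -0.2, 2]
    - [0, -88.5, 0, 0, 0, -0.2, 2]
    - [0, -88.5, 0, 0, 0, -0.2, 2]

```text
time: 44.1
position: [0.4769, -0.187, 0.1444]
tcp_rot: [0.718, 0.696, 0.0, 0.0]
force: [0.4, 0.1, -2.0]
width: 0.0076
grip_force: 40.0
```

```bash
python3 -c "
from h import *
c,im=snap('wrist','w13'); cv2.imwrite('pics/w13c.png',im)
go(tray(-.0005,0,.08),88.2); print(untray(robot.read_state()['position']))"
```

```text
pos [ 0.4773 -0.1869  0.1443] yaw 88.18 tilt [ 0.0008 -0.0003] q6 -0.39 t 44.15 F [ 0.5 -1.  -1.1] w 0.0074 -> shift [-0.  -0.3 64.3] wz -0.0
[-2.31775695e-04  4.65910389e-05]
```

View pics/w13c.png

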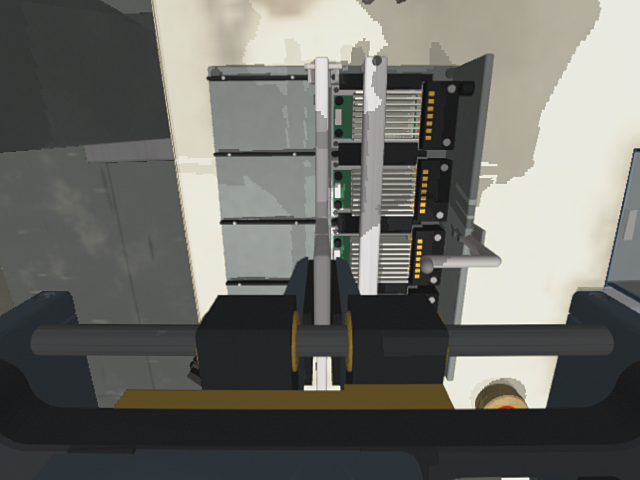

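The keeper hangs level in the grip over the slot. Its left end, at px (322,62), is just above the jaw at (320,72).

```bash
python3 - <<'E'
from h import *
im=cv2.imread("pics/w12.png"); g=cv2.cvtColor(im,cv2.COLOR_BGR2GRAY)
i=robot.camera_info("wrist");T=np.array(i["tool_from_camera"]);Rt=R.from_quat([0.7150,0.6997,0,0]);y=np.radians(88.79)
Rt=np.array([[np.cos(y),np.sin(y),0],[np.sin(y),-np.cos(y),0],[0,0,-1]])
c=(np.array(i["camera_matrix"],float),float(i["k1"]),Rt@T[:3,:3],Rt@T[:3,3]+[.5561,-.2586,.2561])
for yl in(.06,0,-.06):
    u,v=proj(c,tray(-.02,yl,.014)); v=int(round(v)); r=g[v-3:v+4,225:280].min(0); 
    print("wall",yl,v,r.tolist()); print([untray(onz(c,(k,v),.014))[0].round(4) for k in(240,245,250,255,260)])
v=105; print(g[v,262:295].tolist()); print([untray(onz(c,(k,v),.052))[0].round(4) for k in(270,275,280,285,290)])
E
```

```text
wall 0.06 82 [38, 62, 105, 89, 48, 32, 36, 36, 36, 36, 37, 36, 35, 37, 37, 36, 36, 35, 29, 52, 84, 87, 88, 116, 136, 136, 136, 136, 136, 137, 111, 63, 34, 34, 19, 24, 33, 40, 41, 42, 41, 42, 41, 41, 37, 36, 72, 168, 210, 215, 214, 214, 214, 213, 211]
[np.float64(-0.0099), np.float64(-0.0044), np.float64(0.0011), np.float64(0.0066), np.float64(0.012)]
wall 0 138 [32, 32, 29, 32, 42, 67, 69, 54, 42, 34, 34, 33, 33, 33, 34, 33, 34, 33, 32, 34, 32, 24, 65, 88, 95, 140, 156, 159, 158, 158, 158, 159, 149, 102, 38, 31, 28, 22, 31, 41, 43, 43, 44, 43, 44, 42, 38, 41, 93, 187, 213, 214, 213, 214, 215]
[np.float64(-0.0132), np.float64(-0.0075), np.float64(-0.0018), np.float64(0.0039), np.float64(0.0097)]
wall -0.06 190 [26, 24, 26, 29, 29, 29, 30, 24, 45, 79, 62, 28, 27, 29, 27, 29, 28, 29, 27, 30, 28, 30, 29, 29, 34, 84, 105, 145, 154, 154, 153, 154, 155, 155, 156, 106, 55, 39, 26, 24, 30, 43, 49, 50, 50, 49, 45, 42, 33, 61, 177, 230, 231, 229, 229]
[np.float64(-0.0167), np.float64(-0.0107), np.float64(-0.0047), np.float64(0.0012), np.float64(0.0072)]
[243, 185, 96, 65, 86, 97, 105, 177, 228, 233, 199, 198, 211, 214, 215, 215, 215, 214, 210, 211, 213, 211, 208, 212, 206, 167, 135, 141, 151, 166, 170, 172, 221]
[np.float64(0.0275), np.float64(0.0326), np.float64(0.0377), np.float64(0.0427), np.float64(0.0478)]
```

```bash
python3 - <<'E'
from h import *
im=cv2.imread("pics/w13.png"); c=cam("wrist")
print(proj(c,tray(-.0005,.121,.018)),proj(c,tray(-.0065,.121,.018)),proj(c,tray(.0055,.121,.018)))
print(untray(onz(c,(308,70),.018)),untray(onz(c,(340,70),.018)))
cv2.imwrite("pics/w13z.png",cv2.resize(im[50:110,285:365],(800,600),interpolation=cv2.INTER_CUBIC))
E
```

```text
[321.07898341  75.74529325] [313.43236558  75.75785423] [328.72536204  75.7354689 ]
[-0.01071158  0.12517614] [0.01429468 0.12514593]
```

View pics/w13z.png

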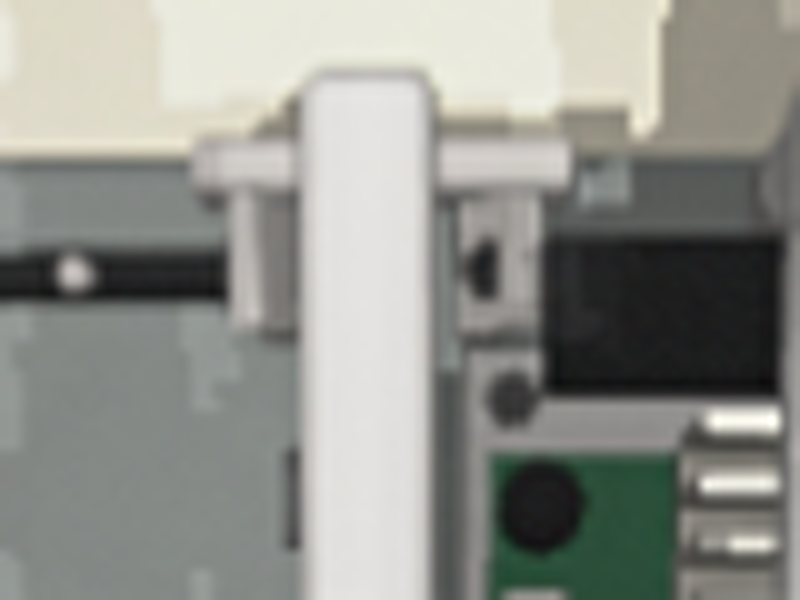

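The zoom shows the jaw pair centred at crop u≈385 (full px 323.5) against the 321 predicted. The slot therefore lies about 1.9 mm further in +x.

```bash
sed -i 's/TO=np.array(\[.4775/TO=np.array([.4793/' h.py; python3 - <<'E'
from h import *
c=cam("wrist")
print("keeper end",untray(onz(c,(321.8,57.8),.095)),"cheek inner",untray(onz(c,(323,68.5),.018)))
go(tray(-.0005,0,.08),88.2)
E
```

```text
keeper end [-0.00185613  0.12071216] cheek inner [-0.00078933  0.12618131]
pos [ 0.4773 -0.1869  0.1443] yaw 88.18 tilt [ 0.0008 -0.0003] q6 -0.39 t 44.15 F [ 0.5 -1.  -1.1] w 0.0074 -> shift [ 0.   1.5 64.3] wz -0.0
```

>>> apply_moves:
  series:
    - [0, 1.4, 15, 0, 0, 0, 2]
    - [0, 1.4, 35, 0, 0, 0, 2]
    - [0, 1.4, 48, 0, 0, 0, 2]
    - [0, 1.4, 48, 0, 0, 0, 2]
    - [0, 1.4, 54, 0, 0, 0, 2]
    - [0, 1.4, 58, 0, 0, 0, 2]
    - [0, 1.4, 58, 0, 0, 0, 2]

```text
time: 44.85
position: [0.4782, -0.1868, 0.0859]
tcp_rot: [0.718, 0.696, -0.0, -0.0]
force: [-0.6, 0.3, -1.4]
width: 0.008
grip_force: 40.0
```

```bash
python3 - <<'E'
from h import *
go(tray(-.0005,0,.077),88.2); print(robot.read_state()["wrist_torque"])
E
```

```text
pos [ 0.4782 -0.1868  0.0859] yaw 88.19 tilt [-0.0001  0.0001] q6 -0.39 t 44.85 F [-0.6  0.3 -1.4] w 0.008 -> shift [-0.2  0.6  8.9] wz -0.0
[-0.05176967 -0.10392452 -0.01217437]
```

Underside about 4 mm below the jaw tops with no contact. Continue down.

>>> apply_moves:
  series:
    - [0, 0, 3, 0, 0, 0, 2]
    - [0, 0, 6, 0, 0, 0, 2]
    - [0, 0, 8, 0, 0, 0, 2]
    - [0, 0, 9, 0, 0, 0, 2]
    - [0, 0, 9, 0, 0, 0, 2]

```text
time: 45.35
position: [0.4786, -0.1869, 0.0779]
tcp_rot: [0.718, 0.696, 0.0, 0.0]
force: [-4.8, 2.8, 15.4]
width: 0.0077
grip_force: 40.0
```

```bash
python3 - <<'E'
from h import *
go(tray(-.0005,0,.077),88.2); print(robot.read_state()["wrist_torque"])
E
```

```text
pos [ 0.4786 -0.1869  0.0779] yaw 88.19 tilt [0.0002 0.0001] q6 -0.39 t 45.35 F [-4.8  2.8 15.4] w 0.0077 -> shift [-0.1  0.2  0.9] wz -0.0
[ 0.69021169  0.89160373 -0.02692411]
```

>>> apply_moves:
  series:
    - [0, 0, -0.6, 0, 0, 0, 24]
    - [0, 0, -0.6, 0, 0, 0, 24]
    - [0, 0, -0.6, 0, 0, 0, 24]
    - [0, 0, -0.6, 0, 0, 0, 24]
    - [0, 0, -15, 0, 0, 0, 24]
    - [0, 0, -55, 0, 0, 0, 24]
    - [0, 0, -105, 0, 0, 0, 24]
    - [0, 0, -135, 0, 0, 0, 24]

```text
time: 46.15
position: [0.479, -0.1871, 0.2163]
tcp_rot: [0.718, 0.696, 0.001, 0.002]
force: [0.9, -0.5, 0.8]
width: 0.0242
grip_force: 0.0
```

>>> apply_moves:
  series:
    - [-45, 0, 0, 0, 0, 0, 24]
    - [-75, 0, 0, 0, 0, 0, 24]
    - [-75, 0, 0, 0, 0, 0, 24]
    - [-75, 0, 0, 0, 0, 0, 24]

```text
time: 46.55
position: [0.4756, -0.2619, 0.2127]
tcp_rot: [0.719, 0.695, 0.0, 0.0]
force: [0.6, -0.0, 0.3]
width: 0.0238
grip_force: 0.0
```

```bash
python3 - <<'E'
from h import *
c,im=snap("wrist","w14"); s=robot.read_state(); print(s["position"],s["time"],s["grip_force"])
for y in(0,.024,-.02): print(proj(c,tray(-.0005,y,.098)))
for y in(.1,-.05): print(proj(c,tray(-.0005,y,.028)))
E
```

```text
[ 0.47562205 -0.26134877  0.21242647] 46.6 0.0
[322.54939828 136.68567229]
[322.49181963 104.49268911]
[322.59508266 162.35763875]
[322.10637266  20.09472259]
[322.42993232 185.28722051]
```

View pics/w14.png

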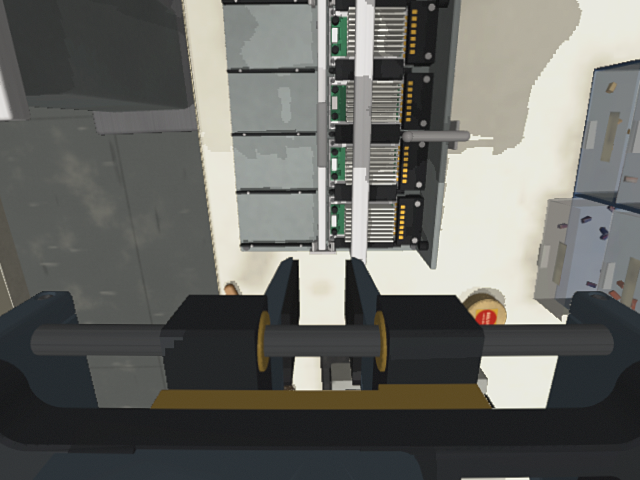

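The keeper stands upright and straight in the slot at column 322, as predicted. All four modules are home and the gripper is clear, so I'm handing in.

```bash
python3 -c "
from plant import robot
print(robot.sign_off())"
```

```text
the job is handed in; nothing more can be done
None
```

I loaded all four modules fully home in their lanes, stood the keeper upright on the floor of the cross slot, and handed the job in; `sign_off()` returned no verdict, so I don't know how it was judged.

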